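Change the batch in the autosampler tray

TASK

Get the new batch into the autosampler: with the sample tray still outside the machine, clear the spent round white bottles out of it and stand them upright in the grey wash-up tub, and stand every square amber sample bottle from the bench upright in the tray, one to a compartment. Pull the black tray-lock knob up to its stop so that it stays up, slide the loaded tray fully home into the bay of the autosampler, and then push the knob all the way down to lock the tray in. At the end all these bottles must still stand upright, and the other things on the bench must be left where they are.

Things in the scene. Friction and masses are not known exactly. Their poses are not given: they have to be found in the camera images.
- autosampler: white bench-top autosampler, fixed. Origin on the bench at the centre of the tray bay; x points INTO the bay, z up. Bay open above, 161 mm wide between two wings 40 mm tall, 36 mm wide, x = -80 to 68 mm; no step: the tray slides in on the bench. End stop: face of the housing at x = 68.5 (150 mm tall, a probe arm on it to 251). Home = tray origin on this origin, axes parallel
- bay_mouth (a point): centre of the bay's mouth on the bench (autosampler x = -80 mm). Flared guides 36 mm tall reach 38 mm out from here and widen the 161 mm opening to about 200. Inside, from 40 mm past the mouth, a bevelled lip on each wing (30 to 40 mm high) overhangs the groove by 5.5 mm, above the tray's flange
- lock (a joint): tray-lock plunger: 0 = down, locked, its pin blocks the tray's flange; 0.025 m = up at its stop. Sprung: pulls back with about 9 N, easing off near the top; let go below 0.020 it snaps down; at the stop its over-centre spring (about 3 N) holds it up. Pushed down 5 mm it snaps down behind the flange; if the tray is over 2 mm short of home the pin lands on the flange and stays up
- lock_knob (a point): centre of the round black lock knob, 30 mm across and 24 mm tall, on the wing at autosampler x = -28.5, y = -77.5 mm; 72 mm above the bench when down, 97 up. It pulls straight up. Below it a steel barrel 17 mm across with its top 58 mm above the bench
- tray: aluminium tray on the bench, 137 x 137 x 38 mm, walls and floor 3 mm, four compartments 64 x 64 mm centred at x, y = +-33.5. Origin at the centre of its underside, z up, x towards the end that goes in first. Side flanges to y = +-78.5, 19 to 25 mm high, x = -22 to 55. 0.3 kg empty
- tray_grip (a point): centre of the tray's upright black grip tongue, at tray x = -97.5, y = 0, 60 mm above the bench; 18 mm thick across tray y, 34 mm long, its top 75 mm high. Pinch it across tray y from above and slide the tray along the bench
- wash_tub: grey open plastic tub fixed on the bench, 104 (x) x 200 (y) x 50 mm outside, wall and floor 4 mm; origin at the centre of its underside, z up
- sample1: square amber glass sample bottle on the bench (two to four are there; None if absent), body 42 x 42 x 56 mm, narrow neck, round black cap 30 mm across from 70 to 96 mm above its underside: take it by the cap; 0.12 kg; origin at the centre of its underside, z up, x and y square to its sides
- sample2: square amber glass sample bottle on the bench (two to four are there; None if absent), body 42 x 42 x 56 mm, narrow neck, round black cap 30 mm across from 70 to 96 mm above its underside: take it by the cap; 0.12 kg; origin at the centre of its underside, z up, x and y square to its sides
- sample3: square amber glass sample bottle on the bench (two to four are there; None if absent), body 42 x 42 x 56 mm, narrow neck, round black cap 30 mm across from 70 to 96 mm above its underside: take it by the cap; 0.12 kg; origin at the centre of its underside, z up, x and y square to its sides
- sample4: square amber glass sample bottle on the bench (two to four are there; None if absent), body 42 x 42 x 56 mm, narrow neck, round black cap 30 mm across from 70 to 96 mm above its underside: take it by the cap; 0.12 kg; origin at the centre of its underside, z up, x and y square to its sides
- spent1: round white plastic bottle, spent, left in the tray (two or three are there; None if absent), body 44 mm across and 56 mm tall, narrow neck, round white cap 30 mm across from 70 to 96 mm above its underside: take it by the cap; 0.08 kg; origin at the centre of its underside, z up
- spent2: round white plastic bottle, spent, left in the tray (two or three are there; None if absent), body 44 mm across and 56 mm tall, narrow neck, round white cap 30 mm across from 70 to 96 mm above its underside: take it by the cap; 0.08 kg; origin at the centre of its underside, z up
- spent3: round white plastic bottle, spent, left in the tray (two or three are there; None if absent), body 44 mm across and 56 mm tall, narrow neck, round white cap 30 mm across from 70 to 96 mm above its underside: take it by the cap; 0.08 kg; origin at the centre of its underside, z up
- spent4: round white plastic bottle, spent, left in the tray (two or three are there; None if absent), body 44 mm across and 56 mm tall, narrow neck, round white cap 30 mm across from 70 to 96 mm above its underside: take it by the cap; 0.08 kg; origin at the centre of its underside, z up
- beaker: clear glass beaker, 70 mm across and 85 mm tall, with its open top up; origin at the centre of its underside; a bystander
- screw_cap: flat red screw cap lying on the bench, 38 mm across, 15 mm tall; a bystander
- marker: felt marker lying on the bench, about 136 mm long, 14 mm thick; a bystander

How it is judged:
On the way, in this order (a step that is already met when the one before it is completed fails the run):
1. every spent bottle stands in the tub and every sample bottle stands in the tray, the tray still outside the bay (x of sample1 in the frame of tray between -0.068 and 0.068 m and y of sample1 in the frame of tray between -0.068 and 0.068 m and z of sample1 in the frame of tray between -0.004 and 0.012 m and angle between each of sample1, sample2, sample3, sample4's own z axis and vertical below 0.15 rad and linear speed of each of sample1, sample2, sample3, sample4, spent1, spent2, spent3, spent4 below 0.03 m/s and x of sample2 in the frame of tray between -0.068 and 0.068 m and y of sample2 in the frame of tray between -0.068 and 0.068 m and z of sample2 in the frame of tray between -0.004 and 0.012 m and x of sample3 in the frame of tray between -0.068 and 0.068 m and y of sample3 in the frame of tray between -0.068 and 0.068 m and z of sample3 in the frame of tray between -0.004 and 0.012 m and x of sample4 in the frame of tray between -0.068 and 0.068 m and y of sample4 in the frame of tray between -0.068 and 0.068 m and z of sample4 in the frame of tray between -0.004 and 0.012 m and x of spent1 in the frame of wash_tub between -0.05 and 0.05 m and y of spent1 in the frame of wash_tub between -0.1 and 0.1 m and z of spent1 in the frame of wash_tub between -0.004 and 0.015 m and angle between each of spent1, spent2, spent3, spent4's own z axis and vertical below 0.2 rad and x of spent2 in the frame of wash_tub between -0.05 and 0.05 m and y of spent2 in the frame of wash_tub between -0.1 and 0.1 m and z of spent2 in the frame of wash_tub between -0.004 and 0.015 m and x of spent3 in the frame of wash_tub between -0.05 and 0.05 m and y of spent3 in the frame of wash_tub between -0.1 and 0.1 m and z of spent3 in the frame of wash_tub between -0.004 and 0.015 m and x of spent4 in the frame of wash_tub between -0.05 and 0.05 m and y of spent4 in the frame of wash_tub between -0.1 and 0.1 m and z of spent4 in the frame of wash_tub between -0.004 and 0.015 m and x of tray in the frame of autosampler below -0.12 m), for 0.2 s.
2. the loaded tray is fully home in the bay with the lock knob still up at its stop (x of tray in the frame of autosampler between -0.005 and 0.004 m and y of tray in the frame of autosampler between -0.007 and 0.007 m and z of tray in the frame of autosampler between -0.005 and 0.006 m and angle between the x axis of tray and the x axis of autosampler, either way round below 0.06 rad and value of joint lock above 0.0225 m and x of sample1 in the frame of tray between -0.068 and 0.068 m and y of sample1 in the frame of tray between -0.068 and 0.068 m and z of sample1 in the frame of tray between -0.004 and 0.012 m and angle between each of sample1, sample2, sample3, sample4's own z axis and vertical below 0.15 rad and linear speed of each of sample1, sample2, sample3, sample4, spent1, spent2, spent3, spent4 below 0.03 m/s and x of sample2 in the frame of tray between -0.068 and 0.068 m and y of sample2 in the frame of tray between -0.068 and 0.068 m and z of sample2 in the frame of tray between -0.004 and 0.012 m and x of sample3 in the frame of tray between -0.068 and 0.068 m and y of sample3 in the frame of tray between -0.068 and 0.068 m and z of sample3 in the frame of tray between -0.004 and 0.012 m and x of sample4 in the frame of tray between -0.068 and 0.068 m and y of sample4 in the frame of tray between -0.068 and 0.068 m and z of sample4 in the frame of tray between -0.004 and 0.012 m and x of spent1 in the frame of wash_tub between -0.05 and 0.05 m and y of spent1 in the frame of wash_tub between -0.1 and 0.1 m and z of spent1 in the frame of wash_tub between -0.004 and 0.015 m and angle between each of spent1, spent2, spent3, spent4's own z axis and vertical below 0.2 rad and x of spent2 in the frame of wash_tub between -0.05 and 0.05 m and y of spent2 in the frame of wash_tub between -0.1 and 0.1 m and z of spent2 in the frame of wash_tub between -0.004 and 0.015 m and x of spent3 in the frame of wash_tub between -0.05 and 0.05 m and y of spent3 in the frame of wash_tub between -0.1 and 0.1 m and z of spent3 in the frame of wash_tub between -0.004 and 0.015 m and x of spent4 in the frame of wash_tub between -0.05 and 0.05 m and y of spent4 in the frame of wash_tub between -0.1 and 0.1 m and z of spent4 in the frame of wash_tub between -0.004 and 0.015 m), for 0.2 s.
At the end, for the whole second after the job is handed in: Tray home in the bay (within 5 mm of the stop, 7 mm across, 0.06 rad), lock knob down (under 3 of 25 mm), every sample upright in the tray (0.15 rad, on its floor), every spent bottle upright in the tub (0.2 rad, on its floor), all at rest (x of tray in the frame of autosampler between -0.005 and 0.004 m and y of tray in the frame of autosampler between -0.007 and 0.007 m and z of tray in the frame of autosampler between -0.005 and 0.006 m and angle between the x axis of tray and the x axis of autosampler, either way round below 0.06 rad and value of joint lock below 0.003 m and x of sample1 in the frame of tray between -0.068 and 0.068 m and y of sample1 in the frame of tray between -0.068 and 0.068 m and z of sample1 in the frame of tray between -0.004 and 0.012 m and angle between each of sample1, sample2, sample3, sample4's own z axis and vertical below 0.15 rad and linear speed of each of sample1, sample2, sample3, sample4, spent1, spent2, spent3, spent4 below 0.03 m/s and x of sample2 in the frame of tray between -0.068 and 0.068 m and y of sample2 in the frame of tray between -0.068 and 0.068 m and z of sample2 in the frame of tray between -0.004 and 0.012 m and x of sample3 in the frame of tray between -0.068 and 0.068 m and y of sample3 in the frame of tray between -0.068 and 0.068 m and z of sample3 in the frame of tray between -0.004 and 0.012 m and x of sample4 in the frame of tray between -0.068 and 0.068 m and y of sample4 in the frame of tray between -0.068 and 0.068 m and z of sample4 in the frame of tray between -0.004 and 0.012 m and x of spent1 in the frame of wash_tub between -0.05 and 0.05 m and y of spent1 in the frame of wash_tub between -0.1 and 0.1 m and z of spent1 in the frame of wash_tub between -0.004 and 0.015 m and angle between each of spent1, spent2, spent3, spent4's own z axis and vertical below 0.2 rad and x of spent2 in the frame of wash_tub between -0.05 and 0.05 m and y of spent2 in the frame of wash_tub between -0.1 and 0.1 m and z of spent2 in the frame of wash_tub between -0.004 and 0.015 m and x of spent3 in the frame of wash_tub between -0.05 and 0.05 m and y of spent3 in the frame of wash_tub between -0.1 and 0.1 m and z of spent3 in the frame of wash_tub between -0.004 and 0.015 m and x of spent4 in the frame of wash_tub between -0.05 and 0.05 m and y of spent4 in the frame of wash_tub between -0.1 and 0.1 m and z of spent4 in the frame of wash_tub between -0.004 and 0.015 m and linear speed of tray below 0.02 m/s); the robot touches nothing.
It fails at once if a bystander (beaker, red screw cap, marker) is pushed more than 40 mm from its place (distance of any of beaker, screw_cap, marker from where it was at the start of the episode above 0.04 m).
Of spent1, spent2, spent3, spent4 only 2 to 3 are there at a start; the rules pass over those that are not, and their reading is None.
Of sample1, sample2, sample3, sample4 only 2 to 4 are there at a start; the rules pass over those that are not, and their reading is None.
At some moment in a run one of sample1, sample2, sample3, sample4 may be knocked a few centimetres aside while the robot is not near it.
It also fails if it takes over 210 s, if anything falls off the work surface, if the arm or the gripper's body presses on something with over 40 N, if the wrist force passes 120 N, or if a joint passes its speed limit or range.

ROBOT

A 6-joint arm with a two-finger parallel gripper is mounted at the origin on the work surface. World frame = base frame: x ahead of the robot, y to its left, z up, the work surface at z = 0. Lengths are in m, angles in rad, forces in N, time in s.
With the tool pointing down it reaches from about 0.3 to 0.825 m from the base axis. Payload 5.4 kg.
Tool frame: the origin (TCP) lies midway between the tips of the shut fingers; the grasp point (between the pads) lies 19 mm behind it; z points along the fingers, y is the line along which they close (so a half turn about z gives the same grasp; the last joint's range is limited). The gripper opens to 92 mm and grips with 3 to 60 N. Pads are 20 mm wide; open, the fingers measure 128 mm over their backs; the gripper's body (75 mm by 189 mm) begins 69 mm behind the grasp point.
Start: joints at [-1.415, 0.158, 1.597, -0, 1.386, -0.21], TCP at [0.206, -0.537, 0.215] pointing down, gripper open.
Joint ranges: [-2.91, 2.91], [-0.94, 2.29], [0.18, 2.7], [-1.29, 4.43], [0.17, 2.64], [-3, 3]. Speed limits (rad/s): [2.57, 2.57, 3.14, 3.14, 3.14, 3.14].

INTERFACE

Orientations are given as a rotation vector (axis times angle).
In Python, from cell import * gives the robot as it stands.
- The arm moves only by the tool servo_tool, never from a script. Its argument "series" is a list of rows, each an object of numbers: "grip": the closure, from 0 (fully open) to 1 (shut); "x", "y", "z": the shift along the tool's x, y, z in cm; "rx", "ry", "rz": the turn, a rotation vector about the tool's x, y, z in degrees. A call has 1 to 10 rows; each row shifts and turns the commanded pose from where the row before left it, along the tool's axes as they then stand; what a row does not reach is not made up. A row lasts 1/12 s, in which the tool goes at most 41.7 mm and 7.16 degrees, less where a joint would pass 70% of its speed; a pose out of reach is approached as far as the arm can. A call is refused whole if a number of a shift passes 4.17 or a number of a turn 7.16, either way. A call with a gripper value outside its range is refused whole. The fingers move at their own pace and stop on an object; "grip_force" is the grip in N (left out, the last holds). Time passes only in rows, so rows that do not move let the fingers close. It gives the time, the measured TCP pose, the force, the opening and the grip force at its end, in the units of the state.
- get_state(): the state, without advancing time (a new reading comes with each control period).
- get_image(name): name is "scene" or "side" or "wrist"; returns a dict with "pixels" (480x640x3 uint8, red, green, blue), "K" (3x3 intrinsics, pixels), "R" (3x3) and "t" (3): a world point X has camera coordinates R X + t; the wrist camera has in their place "mount" (4x4, takes a point from camera to tool coordinates, whose origin is the TCP and whose axes are the flange's). Camera axes: x right, y down, z forward; pixel columns grow to the right and rows downward; lengths in m; the calibration is good to about 2 mm. A picture is of the moment at which its call begins: read the wrist's pose just before it. There is no depth.
- job_done(): hands the job in; it is judged then, once.
Trained networks look in a picture, given as the dict that the camera call returned (one of the last four; its "shot" number tells which), for a name from the list of things; names that differ only in an ending like _2 or _b are one class to them, and where a whole thing is asked for, a point or a joint stands for the part that bears it (a point fixed in the world has none). Each returns a list of dicts, best first, with "p" (0 to 1); they miss things now and then, are a little off and sometimes report something else, mostly with a low value. They report only what shows in the picture. A call takes as long as a camera call.
- recognise(query, picture): "bbox" ([centre column, centre row, width, height] in pixels, round what is visible of it).
The state is a dict: "time": time; "joint_positions": joint angles; "joint_velocities": joint speeds; "effort": joint torques, N m; "position": TCP position; "tcp_rot": TCP orientation; "ft_force": force on the tool from outside, world axes, zero at the start; "moment": the same for the moment, N m; "opening": opening from 0.0 (shut) to 1.0 (fully open); "grip_force": force on a finger pad.
Only numpy, scipy, OpenCV 4.12 (cv2) and the standard library are available. Lean on these libraries where they do the work, as an engineer would, in place of code of your own. Each camera call takes 0.05 s, during which the arm holds its last target. There are 200 camera calls.

## Working session

There is one attempt and no reset: what is moved stays moved. The work goes in short steps, Python scripts to look and compute and a tool call to move; the robot and the scene stay as the last step left them, time stands still between calls to the robot, and variables do not carry over. Pictures are saved under pics/ and viewed, at most 14 in all, crops included, and the job is handed in when it is done.

Besides the shell and the picture viewer there is one more tool, called after "Emit:" as a command line: name --argument value ..., lists and objects as JSON in quotes. servo_tool: Moves the arm, as the interface text tells. Its arguments: {"type":"object","properties":{"series":{"type":"array"},"grip_force":{"type":"number"}},"required":["series"]}

```bash
ls; mkdir -p pics
python3 - <<'E'
from cell import *
import cv2
print(get_state())
for n in ["scene","side"]:
    im=get_image(n); cv2.imwrite(f"pics/{n}0.png",im["pixels"][:,:,::-1]); print(n,im["K"],im["R"],im["t"])
    for q in ["autosampler","lock_knob","tray","tray_grip","wash_tub","sample1","spent1","beaker","screw_cap","marker"]:
        print(q,[(np.round(d["bbox"]).astype(int).tolist(),round(d["p"],2)) for d in recognise(q,im)] if 'np' in globals() else [(d["bbox"],d["p"]) for d in recognise(q,im)])
im=get_image("wrist"); print(im["mount"],im["K"])
E
```

```text
pics
{'time': 0.0, 'joint_positions': array([-1.41509912e+00,  1.59040858e-01,  1.59819194e+00, -2.09021711e-05,
        1.38617765e+00, -2.10086419e-01]), 'joint_velocities': array([-2.91970672e-05,  9.51448631e-04, -1.32886158e-03, -2.36355293e-03,
       -8.20379220e-05, -6.09148491e-04]), 'effort': array([-5.46841420e-04, -3.85569477e+01, -3.22112203e+01,  7.02176057e-02,
        3.78897123e-02, -1.54397849e-04]), 'position': array([ 0.20555193, -0.5363559 ,  0.21364369]), 'tcp_rot': array([-3.08740826e+00, -5.71049111e-01, -4.53577216e-05]), 'ft_force': array([-0.45719471,  0.14527037,  0.54400521]), 'moment': array([-0.03405047, -0.01632137, -0.0155622 ]), 'grip_force': 0.0, 'opening': 1.0033829200800741}
scene [[494.13606461   0.         324.58440704]
 [  0.         494.13606461 241.45865553]
 [  0.           0.           1.        ]] [[ 0.83830532  0.54500131 -0.01475715]
 [ 0.37669398 -0.59856298 -0.70698232]
 [-0.39413937  0.58710811 -0.70707724]] [-0.48117296 -0.08504533  1.24455194]
autosampler [([189.6, 381.6, 248.4, 193.6], 0.76)]
lock_knob [([203.8, 312.8, 14.7, 31.3],
[... 1098 characters left out ...]
.2, 55.8], 0.94), ([267.1, 385.8, 37.0, 58.4], 0.75)]
spent1 [([334.4, 287.6, 24.5, 48.3], 0.9), ([302.9, 270.7, 27.4, 49.6], 0.84)]
beaker [([129.8, 332.6, 51.8, 66.9], 0.77)]
screw_cap [([319.3, 379.4, 24.6, 20.4], 0.63), ([328.3, 281.1, 107.8, 86.7], 0.55)]
marker [([155.5, 279.5, 73.8, 36.7], 0.56)]
[[ 1.70484192e-04 -9.66722624e-01 -2.55826776e-01  7.18566693e-02]
 [ 9.99999765e-01  3.34532624e-04 -5.97732991e-04  1.05318313e-03]
 [ 6.63424408e-04 -2.55826614e-01  9.66722454e-01 -1.69916817e-01]
 [ 0.00000000e+00  0.00000000e+00  0.00000000e+00  1.00000000e+00]] [[393.93924752   0.         324.00403928]
 [  0.         393.93924752 242.78409692]
 [  0.           0.           1.        ]]
```

View pics/scene0.png

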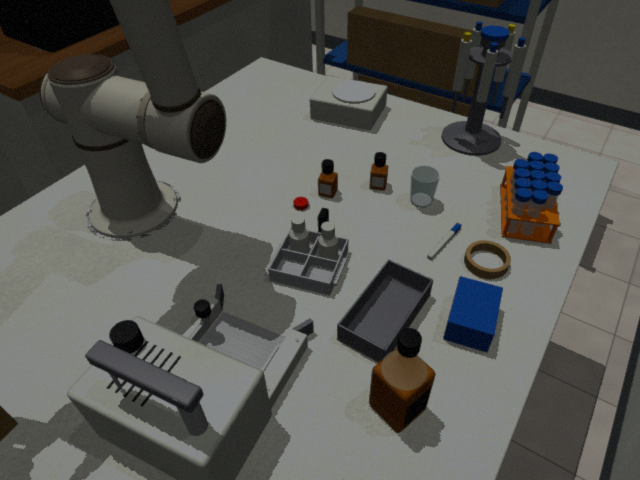

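View pics/side0.png

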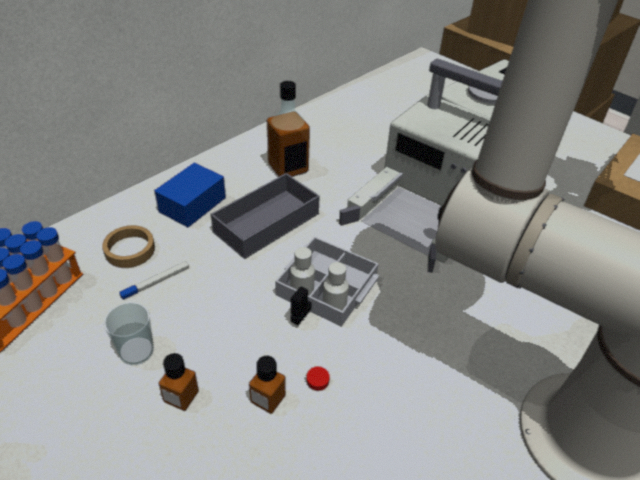

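Both views show two amber samples (scene: 328,178 and 379,170), two white spent bottles in the tray's rear compartments, the grip tongue at (323,218), the bay opening around (262,330), and the tub at (386,310).

```bash
cat > h.py <<'E'
from cell import *
import numpy as np, cv2
from scipy.spatial.transform import Rotation as Rn
from scipy.optimize import least_squares
def cam(im,st=None):
    if "mount" in im:
        T=np.eye(4);T[:3,:3]=Rn.from_rotvec(st["tcp_rot"]).as_matrix();T[:3,3]=st["position"]
        W=np.linalg.inv(T@im["mount"]); return im["K"],W[:3,:3],W[:3,3]
    return im["K"],im["R"],im["t"]
def proj(c,X):
    K,R,t=c; p=(np.atleast_2d(X)@R.T+t)@K.T; return p[:,:2]/p[:,2:]
def ray(c,uv):
    K,R,t=c; d=R.T@np.linalg.solve(K,[uv[0],uv[1],1]); return -R.T@t,d
def onz(c,uv,z):
    o,d=ray(c,uv); return o+d*(z-o[2])/d[2]
def tri(obs):
    A=np.zeros((3,3));b=np.zeros(3)
    for c,uv in obs:
        o,d=ray(c,uv);d/=np.linalg.norm(d);P=np.eye(3)-np.outer(d,d);A+=P;b+=P@o
    X=np.linalg.solve(A,b); return X,[np.round(proj(c,X)[0]-uv,1).tolist() for c,uv in obs]
E
python3 - <<'E'
from h import *
S=get_image("scene");D=get_image("side")
s=cam(S);d=cam(D)
P={"sampA":((327.6,178.2),(267.1,385.8)),"sampB":((379.4,170.2),(179.5,382.3)),"spA":((328.4,241.4),(302.9,270.7)),"spB":((298.5,232.9),(334.4,287.6)),
"tub":((386,310),(265.3,215.8)),"beaker":((424.3,185.1),(129.8,332.6)),"cap":((301,205),(319,379)),"grip":((323,218),(300,304)),"flareR":((312,325),(349,216)),"mark":((445,239),(155,279.5))}
for k,(a,b) in P.items():
    X,e=tri([(s,a),(d,b)]); print(k,np.round(X,3),e)
print(onz(s,(203,309),.075))
def crop(im,c,r0,r1,c0,c1,f,n): cv2.imwrite(n,cv2.resize(im["pixels"][r0:r1,c0:c1,::-1],None,fx=f,fy=f,interpolation=cv2.INTER_CUBIC))
crop(S,0,205,405,170,440,2.9,"pics/sc1.png")
crop(D,0,170,340,200,460,3,"pics/sd1.png")
E
```

```text
sampA [0.379 0.312 0.043] [[-0.7, 0.1], [-1.2, -0.2]]
sampB [0.474 0.405 0.046] [[-1.5, 0.5], [-2.6, -0.7]]
spA [0.508 0.115 0.053] [[-0.9, 0.1], [-1.1, -0.2]]
spB [0.439 0.103 0.054] [[0.0, -0.0], [0.0, 0.0]]
tub [0.692 0.042 0.02 ] [[-0.3, 0.1], [-0.3, -0.1]]
beaker [0.6   0.408 0.049] [[-0.5, 0.2], [-0.8, -0.3]]
cap [0.352 0.228 0.003] [[-1.0, 0.1], [-1.6, -0.2]]
grip [0.456 0.172 0.052] [[-1.1, 0.2], [-1.4, -0.2]]
flareR [ 0.581 -0.075  0.023] [[-5.4, 0.5], [-5.1, -0.6]]
mark [0.707 0.3   0.009] [[-1.1, 0.4], [-1.3, -0.5]]
[ 0.41976473 -0.17706811  0.075     ]
```

View pics/sc1.png

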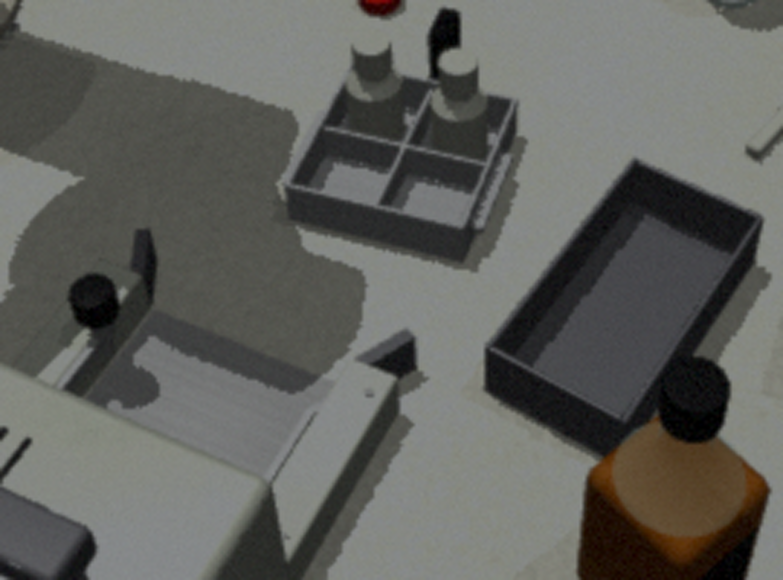

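View pics/sd1.png

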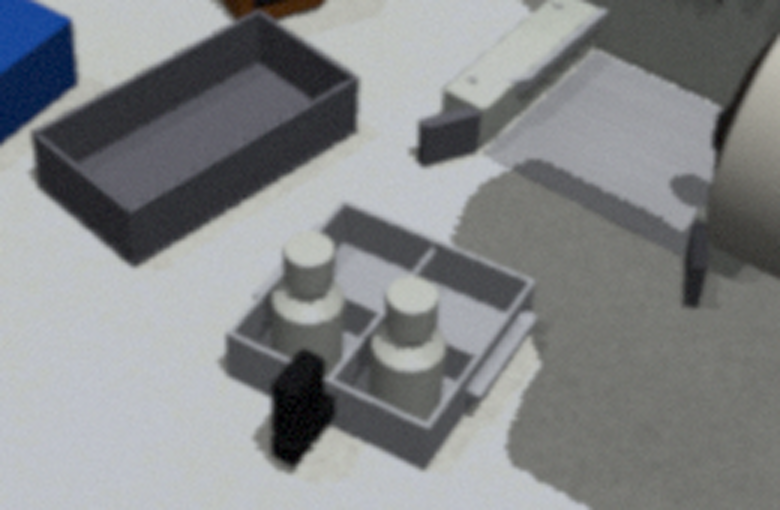

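```bash
cat >> h.py <<'E'
def fit(obs,X0,z0=True):
    # obs: list of (cam, local pt, uv); pose x,y,yaw
    def W(p,L): c,s_=np.cos(p[2]),np.sin(p[2]); return np.array([p[0]+c*L[0]-s_*L[1],p[1]+s_*L[0]+c*L[1],L[2]])
    f=lambda p: np.concatenate([proj(c,W(p,L))[0]-uv for c,L,uv in obs])
    r=least_squares(f,X0,loss="soft_l1",f_scale=1.); return r.x,np.round(f(r.x).reshape(-1,2),1).tolist()
E
python3 - <<'E'
from h import *
s=cam(get_image("scene"));d=cam(get_image("side"))
fs=lambda u,v:(170+u/2.9,205+v/2.9)
fd=lambda u,v:(200+u/3,170+v/3)
a=.0685;h=.038
o=[(s,(-a,-a,h),fs(345,75)),(s,(-a,a,h),fs(516,102)),(s,(a,a,h),fs(471,233)),(s,(a,-a,h),fs(290,190)),(s,(a,a,0),fs(471,258)),(s,(a,-a,0),fs(290,215)),
(d,(a,a,h),fd(347,206)),(d,(a,-a,h),fd(532,284)),(d,(-a,-a,h),fd(427,428)),(d,(-a,a,h),fd(228,337)),(d,(-a,-a,0),fd(425,466)),(d,(-a,a,0),fd(230,368))]
print("tray",*fit(o,[.49,.08,-1.3]))
X=[(-.052,.1,.05),(.052,.1,.05),(.052,-.1,.05),(-.052,-.1,.05)]
o=[(s,l,fs(*p)) for l,p in zip(X,[(637,160),(762,217),(620,418),(487,349)])]+[(d,l,fd(*p)) for l,p in zip(X,[(133,212),(35,132),(262,12),(357,78)])]
print("tub",*fit(o,[.69,.04,0]))
o=[(s,(-.0285,-.0775,.072),fs(94,300)),(s,(-.118,.1,.036),fs(410,332)),(s,(-.118,-.1,.036),fs(144,230)),(d,(-.118,.1,.036),fd(420,120)),(d,(-.118,-.1,.036),fd(692,240)),(d,(-.08,.0805,.04),fd(482,112)),(d,(-.08,.1165,.04),fd(447,88))]
print("as",*fit(o,[.5,-.18,-1.3]))
E
```

```text
tray [ 0.48559406  0.07397357 -1.28791233] [[0.6, -3.9], [-0.4, -1.6], [-2.2, -1.5], [-2.4, -0.5], [-2.1, 1.6], [-0.7, 2.6], [-3.5, -2.9], [-0.3, -2.7], [0.6, -0.9], [-1.8, -1.2], [-0.1, 0.5], [-2.1, 2.6]]
tub [ 0.69057082  0.03972295 -0.01771206] [[-2.5, -1.3], [-0.3, -0.3], [0.1, 1.8], [-2.9, -0.9], [-1.5, -0.2], [-2.0, -0.8], [-1.2, -1.6], [0.9, -0.5]]
as [ 0.4972956  -0.19647367 -1.43415403] [[-1.0, 1.4], [-3.0, -1.4], [1.5, 0.6], [1.8, 2.5], [-1.8, 7.2], [-0.0, -1.7], [-2.8, -0.9]]
```

Emit:
servo_tool --series '[{"z":-4.1,"grip":0.4},{"z":-4.1},{"z":-4.1},{"z":-4.1},{"y":-2,"z":-3},{"y":-4.1},{"y":-4.1},{"y":-4.1},{"y":-4.1},{"y":-4.1}]' --grip_force 15

```text
invalid input at $.series[0]: expected keys grip, x, y, z, rx, ry, rz
```

Emit:
servo_tool --series '[{"y":-4.1},{"y":-4.1},{"y":-4.1},{"y":-4.1},{"y":-4.1},{"y":-4.1},{"y":-4.1},{"y":-4.1},{"y":-4.1},{"y":-4.1}]'

```text
invalid input at $.series[0]: expected keys grip, x, y, z, rx, ry, rz
```

Emit:
servo_tool --series '[{"grip":0.4,"x":0,"y":0,"z":-4.1,"rx":0,"ry":0,"rz":0},{"grip":0.4,"x":0,"y":0,"z":-4.1,"rx":0,"ry":0,"rz":0},{"grip":0.4,"x":0,"y":0,"z":-4.1,"rx":0,"ry":0,"rz":0},{"grip":0.4,"x":0,"y":0,"z":-4.1,"rx":0,"ry":0,"rz":0},{"grip":0.4,"x":0,"y":-2,"z":-3,"rx":0,"ry":0,"rz":0},{"grip":0.4,"x":0,"y":-4.1,"z":0,"rx":0,"ry":0,"rz":0},{"grip":0.4,"x":0,"y":-4.1,"z":0,"rx":0,"ry":0,"rz":0},{"grip":0.4,"x":0,"y":-4.1,"z":0,"rx":0,"ry":0,"rz":0},{"grip":0.4,"x":0,"y":-4.1,"z":0,"rx":0,"ry":0,"rz":0},{"grip":0.4,"x":0,"y":-4.1,"z":0,"rx":0,"ry":0,"rz":0}]' --grip_force 15

```text
time: 2.18
position: [0.1248, -0.3249, 0.4084]
tcp_rot: [3.089, 0.572, -0.0]
ft_force: [-1.1, -0.7, 0.1]
opening: 0.601
grip_force: 0.0
```

Emit:
servo_tool --series '[{"grip":0.4,"x":3,"y":-2.5,"z":0,"rx":0,"ry":0,"rz":0},{"grip":0.4,"x":3,"y":-2.5,"z":0,"rx":0,"ry":0,"rz":0},{"grip":0.4,"x":3,"y":-2.5,"z":0,"rx":0,"ry":0,"rz":0},{"grip":0.4,"x":3,"y":-2.5,"z":0,"rx":0,"ry":0,"rz":0},{"grip":0.4,"x":3,"y":-2.5,"z":0,"rx":0,"ry":0,"rz":0},{"grip":0.4,"x":1,"y":-4,"z":0,"rx":0,"ry":0,"rz":0},{"grip":0.4,"x":1,"y":-4,"z":0,"rx":0,"ry":0,"rz":0},{"grip":0.4,"x":0,"y":-4,"z":0,"rx":0,"ry":0,"rz":0},{"grip":0.4,"x":0,"y":-4,"z":0,"rx":0,"ry":0,"rz":0},{"grip":0.4,"x":0,"y":-4,"z":0,"rx":0,"ry":0,"rz":0}]'

```text
time: 3.02
position: [0.1948, 0.0256, 0.4164]
tcp_rot: [-3.086, -0.568, 0.029]
ft_force: [0.0, 0.3, 0.4]
opening: 0.602
grip_force: 0.0
```

Emit:
servo_tool --series '[{"grip":0.4,"x":0,"y":-4,"z":0,"rx":0,"ry":0,"rz":0},{"grip":0.4,"x":0,"y":-4,"z":0,"rx":0,"ry":0,"rz":0},{"grip":0.4,"x":0,"y":-4,"z":0,"rx":0,"ry":0,"rz":0},{"grip":0.4,"x":0,"y":0,"z":3,"rx":0,"ry":0,"rz":0},{"grip":0.4,"x":0,"y":0,"z":3,"rx":0,"ry":0,"rz":0}]'

```text
time: 3.43
position: [0.1768, 0.1164, 0.3622]
tcp_rot: [3.085, 0.583, -0.041]
ft_force: [1.1, -1.2, -0.5]
opening: 0.599
grip_force: 0.0
```

Run:
```python
from h import *
st=get_state();im=get_image("wrist");c=cam(im,st)
print(st["position"],st["joint_positions"])
cv2.imwrite("pics/w1.png",im["pixels"][:,:,::-1])
for q in ["lock_knob","tray","wash_tub","sample1","spent1"]:
    for r in recognise(q,im):
        b=r["bbox"];print(q,np.round(b),round(r["p"],2),onz(c,b[:2],.075 if q!="wash_tub" else .02).round(3))
```

```text
[0.17679437 0.1164341  0.36218453] [-0.00821835 -0.9434543   2.11113119 -0.00688393  1.99921502  1.18600087]
tray [455.  15. 134.  29.] 0.81 [0.4   0.06  0.075]
sample1 [589.  67. 101. 134.] 0.33 [ 0.408 -0.095  0.075]
```

View pics/w1.png

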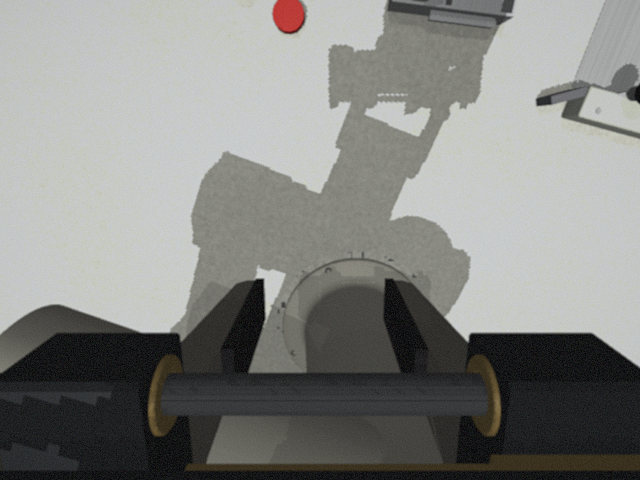

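The arm was too close to its base (red cap at 289,15, tray at the top edge); I move outwards.

Emit:
servo_tool --series '[{"grip":0.4,"x":2.5,"y":-0.8,"z":0,"rx":0,"ry":0,"rz":0},{"grip":0.4,"x":2.5,"y":-0.8,"z":0,"rx":0,"ry":0,"rz":0},{"grip":0.4,"x":2.5,"y":-0.8,"z":0,"rx":0,"ry":0,"rz":0},{"grip":0.4,"x":2.5,"y":-0.8,"z":0,"rx":0,"ry":0,"rz":0},{"grip":0.4,"x":3,"y":-1,"z":0,"rx":0,"ry":0,"rz":0},{"grip":0.4,"x":3,"y":-1,"z":0,"rx":0,"ry":0,"rz":0},{"grip":0.4,"x":3,"y":-1,"z":0,"rx":0,"ry":0,"rz":0},{"grip":0.4,"x":3,"y":-1,"z":0,"rx":0,"ry":0,"rz":0},{"grip":0.4,"x":3,"y":-1,"z":0,"rx":0,"ry":0,"rz":0},{"grip":0.4,"x":2,"y":-1,"z":0,"rx":0,"ry":0,"rz":0}]'

```text
time: 4.57
position: [0.3996, 0.2976, 0.3556]
tcp_rot: [-3.09, -0.567, 0.042]
ft_force: [0.1, -0.1, 0.6]
opening: 0.603
grip_force: 0.0
```

```bash
cat >> h.py <<'E'
def go(p=None,yaw=None,st=None):
    """remaining move in tool axes: cm to world point p, and deg turn (rotvec in tool axes) to straight-down with yaw deg"""
    st=st or get_state();R=Rn.from_rotvec(st["tcp_rot"]).as_matrix()
    ps=np.degrees(np.arctan2(R[1,0],R[0,0]))
    y=np.radians(ps if yaw is None else yaw)
    T=np.array([[np.cos(y),np.sin(y),0],[np.sin(y),-np.cos(y),0],[0,0,-1]])
    turn=np.degrees(Rn.from_matrix(R.T@T).as_rotvec())
    print("yaw",round(ps,1),"pos",np.round(st["position"],4),"turn",turn.round(2))
    if p is not None:
        for q in np.atleast_2d(p): print(" to",np.round(q,4),"shift(after turn)",(T.T@(q-st["position"])*100).round(2))
E
python3 - <<'E'
from h import *
st=get_state();im=get_image("wrist");c=cam(im,st)
go([.47,.1,.36],-20.9,st); print(st["joint_positions"].round(3))
cv2.imwrite("pics/w2.png",im["pixels"][:,:,::-1])
for q in ["lock_knob","tray","wash_tub","sample1","spent1"]:
    for r in recognise(q,im):
        b=r["bbox"];print(q,np.round(b),round(r["p"],2),onz(c,b[:2],.075 if q!="wash_tub" else .02).round(3))
E
```

```text
yaw 20.8 pos [0.3996 0.2976 0.3556] turn [ 0.28  1.55 41.7 ]
 to [0.47 0.1  0.36] shift(after turn) [13.63 15.95 -0.44]
[ 0.393 -0.077  1.566  0.006  1.679  1.602]
lock_knob [501. 163.  68.  40.] 0.46 [0.505 0.127 0.075]
tray [505. 188. 170. 127.] 0.65 [0.482 0.109 0.075]
wash_tub [580.  51. 120. 100.] 0.62 [0.655 0.078 0.02 ]
sample1 [260.  98.  42.  42.] 0.83 [0.474 0.4   0.075]
sample1 [312. 204.  40.  48.] 0.67 [0.386 0.308 0.075]
sample1 [606. 239.  66. 173.] 0.47 [ 0.47  -0.031  0.075]
spent1 [490. 218.  56.  44.] 0.82 [0.445 0.109 0.075]
spent1 [502. 162.  67.  37.] 0.77 [0.506 0.126 0.075]
spent1 [504. 188. 169. 132.] 0.45 [0.481 0.11  0.075]
```

View pics/w2.png

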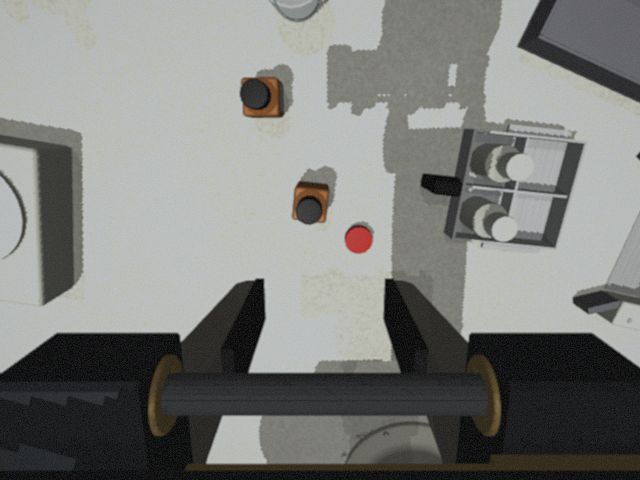

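Wrist view: sample caps at (255,94) and (309,209), spent caps at (500,229) and (518,166), grip (441,184), red cap (359,239), tray corners (468,130),(583,143),(556,247),(446,235). The yaw is +20.8°, so I turn by 41.7°.

Emit:
servo_tool --series '[{"grip":0.4,"x":0,"y":0,"z":0,"rx":0.3,"ry":1.5,"rz":0},{"grip":0.4,"x":0,"y":0,"z":0,"rx":0,"ry":0,"rz":7},{"grip":0.4,"x":0,"y":0,"z":0,"rx":0,"ry":0,"rz":7},{"grip":0.4,"x":0,"y":0,"z":0,"rx":0,"ry":0,"rz":7},{"grip":0.4,"x":0,"y":0,"z":0,"rx":0,"ry":0,"rz":7},{"grip":0.4,"x":0,"y":0,"z":0,"rx":0,"ry":0,"rz":7},{"grip":0.4,"x":0,"y":0,"z":0,"rx":0,"ry":0,"rz":6.7},{"grip":0.4,"x":3,"y":2.7,"z":0,"rx":0,"ry":0,"rz":0},{"grip":0.4,"x":3,"y":2.7,"z":0,"rx":0,"ry":0,"rz":0},{"grip":0.4,"x":2,"y":2.7,"z":0,"rx":0,"ry":0,"rz":0}]'

```text
time: 5.7
position: [0.4426, 0.1914, 0.3538]
tcp_rot: [-3.083, 0.563, 0.007]
ft_force: [0.3, 0.1, -0.1]
opening: 0.601
grip_force: 0.0
```

Run:
```python
from h import *
st=get_state();im=get_image("wrist");c=cam(im,st)
go([.47,.1,.36],-20.9,st); print(st["joint_positions"].round(3))
cv2.imwrite("pics/w3.png",im["pixels"][:,:,::-1])
for q in ["lock_knob","tray","wash_tub","sample1","spent1"]:
    for r in recognise(q,im):
        b=r["bbox"];print(q,np.round(b),round(r["p"],2),onz(c,b[:2],.075 if q!="wash_tub" else .02).round(3))
```

```text
yaw -20.7 pos [0.4426 0.1914 0.3538] turn [-0.4   0.34  0.19]
 to [0.47 0.1  0.36] shift(after turn) [ 5.82  7.56 -0.62]
[ 0.151 -0.141  1.628  0.009  1.657  2.084]
lock_knob [626. 110.  20.  21.] 0.65 [ 0.422 -0.147  0.075]
lock_knob [324. 267.  28.  29.] 0.27 [0.37  0.22  0.075]
tray [404. 126. 160. 171.] 0.69 [0.491 0.081 0.075]
wash_tub [331.  14.  58.  22.] 0.81 [0.635 0.112 0.02 ]
wash_tub [103. 140.  97.  65.] 0.63 [0.604 0.426 0.02 ]
sample1 [160. 231.  66.  51.] 0.89 [0.479 0.385 0.075]
sample1 [259. 270.  47.  45.] 0.69 [0.394 0.295 0.075]
spent1 [400. 172.  41.  40.] 0.81 [0.445 0.101 0.075]
spent1 [368. 124.  43.  41.] 0.69 [0.507 0.117 0.075]
```

View pics/w3.png

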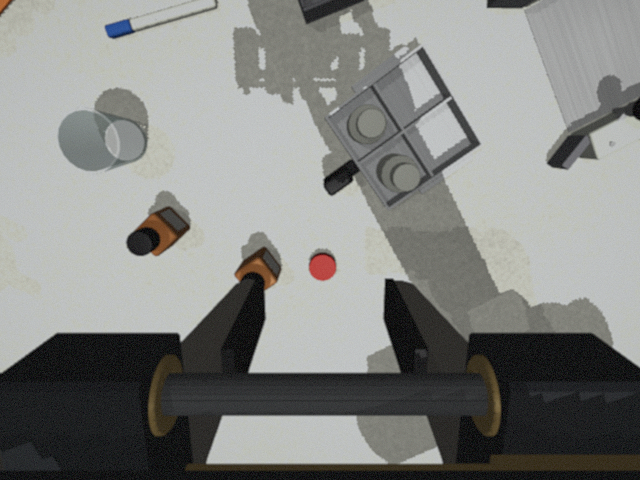

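Run:
```python
from h import *
K=get_image("wrist");
def wc(pos,rv): return cam(K,{"position":np.array(pos),"tcp_rot":np.array(rv)})
w2=wc([.3996,.2976,.3556],[-3.09,-.567,.042]); w3=wc([.4426,.1914,.3538],[-3.083,.563,.007])
a=.0685;h=.038
X=[(-a,a,h),(a,a,h),(a,-a,h),(-a,-a,h)]
o2=[(w2,l,p) for l,p in zip(X,[(468,130),(583,143),(556,247),(446,235)])]
o3=[(w3,l,p) for l,p in zip(X,[(329,120),(421,47),(479,143),(388,206)])]
p=[.4856,.074,-1.288]
print(*fit(o2,p));print(*fit(o3,p))
r,_=fit(o2+o3,p)
R=lambda t:np.array([[np.cos(t),-np.sin(t)],[np.sin(t),np.cos(t)]])
for k in [(-.0335,.0335),(-.0335,-.0335),(-.0975,0)]: print(k,(r[:2]+R(r[2])@k).round(4))
s=cam(get_image("scene"));d=cam(get_image("side"))
for n,z,a2,a3,cs,cd in [("spA",.099,(518,166),(369,122),(458,60),(308,245)),("spB",.099,(500,229),(404,171),(372,47),(411,292)),("sA",.096,(309,209),None,None,None),("sB",.096,(255,94),(142,241),None,None)]:
    o=[(w2,a2)]+([(w3,a3)] if a3 else [])
    for c,q in o: print(n,onz(c,q,z).round(4),end=" ")
    if cs:
        ps=(170+cs[0]/2.9,205+cs[1]/2.9);pd=(200+cd[0]/3,170+cd[1]/3)
        print(onz(s,ps,z).round(4),onz(d,pd,z).round(4),tri([(s,ps),(d,pd),(w2,a2),(w3,a3)]),end="")
    print()
```

```text
[ 0.48285358  0.08074166 -1.29539807] [[0.6, -1.1], [-0.5, -3.6], [-2.5, 2.0], [2.2, 4.9]]
[ 0.4829002   0.07694081 -1.29209007] [[-6.3, -0.5], [-0.3, -4.0], [4.5, 1.1], [0.3, 5.7]]
(-0.0335, 0.0335) [0.5057 0.1201]
(-0.0335, -0.0335) [0.4413 0.1016]
(-0.0975, 0) [0.4559 0.1724]
spA [0.5075 0.1192 0.099 ] spA [0.5084 0.1182 0.099 ] [0.5084 0.1165 0.099 ] [0.5075 0.1139 0.099 ] (array([0.50772102, 0.11711619, 0.0987359 ]), [[-0.1, -0.2], [-1.4, 0.9], [1.7, 0.5], [1.2, 0.2]])
spB [0.4394 0.1045 0.099 ] spB [0.4481 0.0997 0.099 ] [0.4473 0.0946 0.099 ] [0.4414 0.0976 0.099 ] (array([0.44332994, 0.09872912, 0.09439967]), [[-0.3, -0.2], [-1.5, 1.6], [4.5, -2.4], [1.4, 3.6]])
sA [0.3845 0.3102 0.096 ] 
sB [0.4767 0.4027 0.096 ] sB [0.4774 0.3985 0.096 ]
```

Emit:
servo_tool --series '[{"grip":0.4,"x":0,"y":0,"z":0,"rx":-0.4,"ry":0.3,"rz":0.2},{"grip":0.4,"x":2.9,"y":1.5,"z":2,"rx":0,"ry":0,"rz":0},{"grip":0.4,"x":2.9,"y":1.5,"z":2,"rx":0,"ry":0,"rz":0},{"grip":0.4,"x":2.9,"y":1.6,"z":2,"rx":0,"ry":0,"rz":0},{"grip":0.4,"x":0,"y":0,"z":3.5,"rx":0,"ry":0,"rz":0},{"grip":0.4,"x":0,"y":0,"z":3.5,"rx":0,"ry":0,"rz":0},{"grip":0.4,"x":0,"y":0,"z":3.5,"rx":0,"ry":0,"rz":0},{"grip":0.4,"x":0,"y":0,"z":3.5,"rx":0,"ry":0,"rz":0},{"grip":0.4,"x":0,"y":0,"z":3.0,"rx":0,"ry":0,"rz":0},{"grip":0.4,"x":0,"y":0,"z":0,"rx":0,"ry":0,"rz":0}]'

```text
time: 6.98
position: [0.501, 0.1197, 0.1163]
tcp_rot: [3.086, -0.569, -0.025]
ft_force: [-0.7, -0.5, -1.1]
opening: 0.602
grip_force: 0.0
```

Run:
```python
from h import *
st=get_state();im=get_image("wrist");c=cam(im,st)
go([[.508,.1175,.068],[.444,.099,.068]],-20.9,st)
cv2.imwrite("pics/w4.png",im["pixels"][:,:,::-1])
for r in recognise("spent1",im):
        b=r["bbox"];print(np.round(b),round(r["p"],2),onz(c,b[:2],.085).round(4))
```

```text
yaw -20.9 pos [0.501  0.1197 0.1163] turn [0.34 0.87 0.  ]
 to [0.508  0.1175 0.068 ] shift(after turn) [ 0.74 -0.04  4.83]
 to [0.444 0.099 0.068] shift(after turn) [-4.58  3.97  4.83]
[373. 323.  53. 106.] 0.85 [0.4646 0.1033 0.085 ]
[327. 249.  74. 102.] 0.7 [0.5143 0.1123 0.085 ]
```

View pics/w4.png

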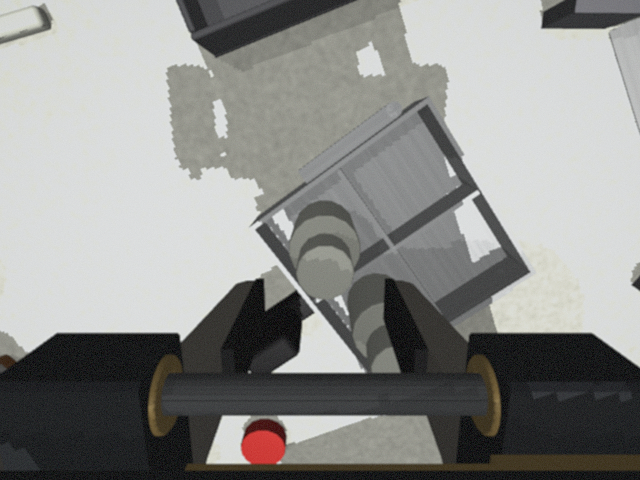

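Cap of spent A at (324,275), centred between the fingers; the gripper straddles it. Descend and grip.

Emit:
servo_tool --series '[{"grip":0.4,"x":0.7,"y":0,"z":0,"rx":0.3,"ry":0.9,"rz":0},{"grip":0.4,"x":0,"y":0,"z":2.4,"rx":0,"ry":0,"rz":0},{"grip":0.4,"x":0,"y":0,"z":2.4,"rx":0,"ry":0,"rz":0},{"grip":0.4,"x":0,"y":0,"z":0,"rx":0,"ry":0,"rz":0},{"grip":0.8,"x":0,"y":0,"z":0,"rx":0,"ry":0,"rz":0},{"grip":0.8,"x":0,"y":0,"z":0,"rx":0,"ry":0,"rz":0},{"grip":0.8,"x":0,"y":0,"z":0,"rx":0,"ry":0,"rz":0},{"grip":0.8,"x":0,"y":0,"z":0,"rx":0,"ry":0,"rz":0},{"grip":0.8,"x":0,"y":0,"z":-2,"rx":0,"ry":0,"rz":0},{"grip":0.8,"x":0,"y":0,"z":-3,"rx":0,"ry":0,"rz":0}]' --grip_force 15

```text
time: 7.92
position: [0.5104, 0.1167, 0.1234]
tcp_rot: [-3.088, 0.571, -0.011]
ft_force: [0.4, -0.3, 0.0]
opening: 0.322
grip_force: 14.9
```

Run:
```python
from h import *
st=get_state(); print(st["opening"],st["grip_force"]);go([[.692,.105,.13],[.692,.105,.071],[.69,.02,.071]],-20.9,st)
```

```text
0.3216503626466287 14.905703365802765
yaw -20.9 pos [0.5104 0.1167 0.1234] turn [-0.12 -0.39 -0.05]
 to [0.692 0.105 0.13 ] shift(after turn) [17.38 -5.39 -0.66]
 to [0.692 0.105 0.071] shift(after turn) [17.38 -5.39  5.24]
 to [0.69  0.02  0.071] shift(after turn) [20.23  2.63  5.24]
```

Emit:
servo_tool --series '[{"grip":0.8,"x":0,"y":0,"z":-1.7,"rx":0,"ry":0,"rz":0},{"grip":0.8,"x":2.5,"y":-0.7,"z":0,"rx":0,"ry":0,"rz":0},{"grip":0.8,"x":3.5,"y":-1.1,"z":0,"rx":0,"ry":0,"rz":0},{"grip":0.8,"x":3.5,"y":-1.1,"z":0,"rx":0,"ry":0,"rz":0},{"grip":0.8,"x":3.5,"y":-1.1,"z":0,"rx":0,"ry":0,"rz":0},{"grip":0.8,"x":3.0,"y":-1.0,"z":0,"rx":0,"ry":0,"rz":0},{"grip":0.8,"x":1.4,"y":-0.4,"z":0,"rx":-0.1,"ry":-0.4,"rz":0},{"grip":0.8,"x":0,"y":0,"z":1,"rx":0,"ry":0,"rz":0},{"grip":0.8,"x":0,"y":0,"z":1.5,"rx":0,"ry":0,"rz":0},{"grip":0.8,"x":0,"y":0,"z":0,"rx":0,"ry":0,"rz":0}]'

```text
time: 8.75
position: [0.691, 0.1052, 0.1147]
tcp_rot: [-3.089, 0.571, 0.003]
ft_force: [-0.7, -0.2, -1.9]
opening: 0.327
grip_force: 14.9
```

Run:
```python
from h import *
st=get_state(); print(st["opening"],st["grip_force"]);go([[.692,.105,.071]],-20.9,st)
```

```text
0.32663061390590836 14.943149238824844
yaw -20.9 pos [0.691  0.1052 0.1147] turn [ 0.01  0.11 -0.03]
 to [0.692 0.105 0.071] shift(after turn) [ 0.1  -0.02  4.37]
```

Emit:
servo_tool --series '[{"grip":0.8,"x":0,"y":0,"z":2,"rx":0,"ry":0,"rz":0},{"grip":0.8,"x":0,"y":0,"z":1.5,"rx":0,"ry":0,"rz":0},{"grip":0.8,"x":0,"y":0,"z":0.8,"rx":0,"ry":0,"rz":0},{"grip":0.8,"x":0,"y":0,"z":0.1,"rx":0,"ry":0,"rz":0},{"grip":0.4,"x":0,"y":0,"z":0,"rx":0,"ry":0,"rz":0},{"grip":0.4,"x":0,"y":0,"z":0,"rx":0,"ry":0,"rz":0},{"grip":0.4,"x":0,"y":0,"z":0,"rx":0,"ry":0,"rz":0},{"grip":0.4,"x":0,"y":0,"z":-2,"rx":0,"ry":0,"rz":0},{"grip":0.4,"x":0,"y":0,"z":-3,"rx":0,"ry":0,"rz":0},{"grip":0.4,"x":0,"y":0,"z":-3,"rx":0,"ry":0,"rz":0}]'

```text
time: 9.58
position: [0.693, 0.1052, 0.1548]
tcp_rot: [-3.088, 0.571, -0.004]
ft_force: [0.6, 0.4, 0.3]
opening: 0.599
grip_force: 0.0
```

Run:
```python
from h import *
st=get_state(); go([[.444,.099,.151],[.444,.099,.068]],-20.9,st)
```

```text
yaw -20.9 pos [0.693  0.1052 0.1548] turn [-0.08 -0.13 -0.04]
 to [0.444 0.099 0.151] shift(after turn) [-23.04   9.46   0.38]
 to [0.444 0.099 0.068] shift(after turn) [-23.04   9.46   8.68]
```

Emit:
servo_tool --series '[{"grip":0.4,"x":-2.5,"y":1,"z":0,"rx":0,"ry":0,"rz":0},{"grip":0.4,"x":-3.5,"y":1.4,"z":0,"rx":0,"ry":0,"rz":0},{"grip":0.4,"x":-3.5,"y":1.4,"z":0,"rx":0,"ry":0,"rz":0},{"grip":0.4,"x":-3.5,"y":1.4,"z":0,"rx":0,"ry":0,"rz":0},{"grip":0.4,"x":-3.5,"y":1.4,"z":0,"rx":0,"ry":0,"rz":0},{"grip":0.4,"x":-3.5,"y":1.5,"z":0,"rx":0,"ry":0,"rz":0},{"grip":0.4,"x":-2,"y":0.9,"z":0,"rx":0,"ry":0,"rz":0},{"grip":0.4,"x":-1,"y":0.5,"z":1,"rx":0,"ry":0,"rz":0},{"grip":0.4,"x":0,"y":0,"z":2,"rx":0,"ry":0,"rz":0},{"grip":0.4,"x":0,"y":0,"z":0,"rx":0,"ry":0,"rz":0}]'

```text
time: 10.42
position: [0.4427, 0.0987, 0.1212]
tcp_rot: [-3.089, 0.571, -0.001]
ft_force: [-0.9, 0.4, -0.1]
opening: 0.601
grip_force: 0.0
```

Run:
```python
from h import *
st=get_state(); go([[.444,.099,.068]],-20.9,st)
im=get_image("wrist");c=cam(im,st)
cv2.imwrite("pics/w5.png",im["pixels"][200:420,200:460,::-1])
print(proj(c,[[.444,.099,.099],[.484,.077,.038]]))
for q in ["spent1","tray"]:
  for r in recognise(q,im):
        b=r["bbox"];print(q,np.round(b),round(r["p"],2))
```

```text
yaw -20.9 pos [0.4427 0.0987 0.1212] turn [-0.05 -0.04 -0.04]
 to [0.444 0.099 0.068] shift(after turn) [ 0.11 -0.08  5.32]
[[321.33740648 281.13730036]
 [331.74404292 180.99512987]]
spent1 [324. 262.  72.  99.] 0.83
tray [328. 167. 311. 305.] 0.87
```

View pics/w5.png

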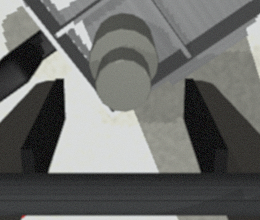

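Cap of spent B at (324,283), within 3 px of the prediction, centred between the fingers.

Emit:
servo_tool --series '[{"grip":0.4,"x":0.1,"y":0,"z":2.6,"rx":0,"ry":0,"rz":0},{"grip":0.4,"x":0,"y":0,"z":2.7,"rx":0,"ry":0,"rz":0},{"grip":0.4,"x":0,"y":0,"z":0,"rx":0,"ry":0,"rz":0},{"grip":0.8,"x":0,"y":0,"z":0,"rx":0,"ry":0,"rz":0},{"grip":0.8,"x":0,"y":0,"z":0,"rx":0,"ry":0,"rz":0},{"grip":0.8,"x":0,"y":0,"z":0,"rx":0,"ry":0,"rz":0},{"grip":0.8,"x":0,"y":0,"z":0,"rx":0,"ry":0,"rz":0},{"grip":0.8,"x":0,"y":0,"z":-2,"rx":0,"ry":0,"rz":0},{"grip":0.8,"x":0,"y":0,"z":-3,"rx":0,"ry":0,"rz":0},{"grip":0.8,"x":0,"y":0,"z":-3,"rx":0,"ry":0,"rz":0}]'

```text
time: 11.4
position: [0.4458, 0.0981, 0.152]
tcp_rot: [-3.088, 0.571, -0.007]
ft_force: [1.6, 1.5, -0.3]
opening: 0.319
grip_force: 15.0
```

Run:
```python
from h import *
st=get_state(); print(st["opening"],st["grip_force"]);go([[.69,.02,.15],[.69,.02,.071]],-20.9,st)
```

```text
0.3187598611119186 14.99990165233612
yaw -20.9 pos [0.4458 0.0981 0.152 ] turn [-0.11 -0.24 -0.04]
 to [0.69 0.02 0.15] shift(after turn) [25.6  -1.41  0.2 ]
 to [0.69  0.02  0.071] shift(after turn) [25.6  -1.41  8.1 ]
```

Emit:
servo_tool --series '[{"grip":0.8,"x":2.2,"y":-0.2,"z":0,"rx":0,"ry":0,"rz":0},{"grip":0.8,"x":3.5,"y":-0.2,"z":0,"rx":0,"ry":0,"rz":0},{"grip":0.8,"x":3.6,"y":-0.2,"z":0,"rx":0,"ry":0,"rz":0},{"grip":0.8,"x":3.6,"y":-0.2,"z":0,"rx":0,"ry":0,"rz":0},{"grip":0.8,"x":3.6,"y":-0.2,"z":0,"rx":0,"ry":0,"rz":0},{"grip":0.8,"x":3.6,"y":-0.2,"z":0,"rx":0,"ry":0,"rz":0},{"grip":0.8,"x":3.5,"y":-0.2,"z":0,"rx":0,"ry":0,"rz":0},{"grip":0.8,"x":2.0,"y":0,"z":0,"rx":0,"ry":0,"rz":0},{"grip":0.8,"x":0,"y":0,"z":2,"rx":0,"ry":0,"rz":0},{"grip":0.8,"x":0,"y":0,"z":1,"rx":0,"ry":0,"rz":0}]'

```text
time: 12.23
position: [0.6915, 0.019, 0.1216]
tcp_rot: [-3.088, 0.572, -0.009]
ft_force: [-1.3, 0.5, -1.5]
opening: 0.319
grip_force: 15.0
```

Run:
```python
from h import *
st=get_state(); print(st["opening"],st["grip_force"]);go([[.69,.02,.071]],-20.9,st)
```

```text
0.31909465478974985 14.999913722276688
yaw -21.0 pos [0.6915 0.019  0.1216] turn [-0.14 -0.32 -0.09]
 to [0.69  0.02  0.071] shift(after turn) [-0.18 -0.04  5.06]
```

Emit:
servo_tool --series '[{"grip":0.8,"x":0,"y":0,"z":2,"rx":0,"ry":0,"rz":0},{"grip":0.8,"x":0,"y":0,"z":1.7,"rx":0,"ry":0,"rz":0},{"grip":0.8,"x":0,"y":0,"z":0.9,"rx":0,"ry":0,"rz":0},{"grip":0.8,"x":0,"y":0,"z":0.2,"rx":0,"ry":0,"rz":0},{"grip":0.4,"x":0,"y":0,"z":0,"rx":0,"ry":0,"rz":0},{"grip":0.4,"x":0,"y":0,"z":0,"rx":0,"ry":0,"rz":0},{"grip":0.4,"x":0,"y":0,"z":0,"rx":0,"ry":0,"rz":0},{"grip":0.4,"x":0,"y":0,"z":-2,"rx":0,"ry":0,"rz":0},{"grip":0.4,"x":0,"y":0,"z":-4,"rx":0,"ry":0,"rz":0},{"grip":0.4,"x":0,"y":0,"z":-4,"rx":0,"ry":0,"rz":0}]'

```text
time: 13.07
position: [0.6891, 0.02, 0.1743]
tcp_rot: [-3.088, 0.571, -0.003]
ft_force: [2.1, -0.1, 0.1]
opening: 0.603
grip_force: 0.0
```

Run:
```python
from h import *
st=get_state(); go([[.3845,.31,.18],[.477,.4,.18]],-20.9,st)
S=get_image("scene");D=get_image("side");s=cam(S);d=cam(D)
cv2.imwrite("pics/s2.png",S["pixels"][140:380,250:500,::-1])
for n,I in(("scene",S),("side",D)):
  for q in ["spent1","sample1"]:
    for r in recognise(q,I):
        b=np.array(r["bbox"]);print(n,q,np.round(b),round(r["p"],2),onz(cam(I),b[:2],.046 if q[1]=="a" else .05).round(4))
```

```text
yaw -20.9 pos [0.6891 0.02   0.1743] turn [-0.1  -0.11 -0.04]
 to [0.3845 0.31   0.18  ] shift(after turn) [-38.8  -16.23  -0.57]
 to [0.477 0.4   0.18 ] shift(after turn) [-33.37 -27.94  -0.57]
scene spent1 [377. 303.  26.  44.] 0.9 [0.6782 0.0271 0.05  ]
scene sample1 [328. 177.  19.  33.] 0.68 [0.3787 0.3156 0.046 ]
side spent1 [243. 219.  22.  45.] 0.63 [0.6864 0.1028 0.05  ]
side spent1 [273. 201.  24.  46.] 0.57 [0.6872 0.0228 0.05  ]
side spent1 [446. 213.  17.  18.] 0.49 [ 0.4277 -0.2045  0.05  ]
side sample1 [178. 383.  41.  59.] 0.89 [0.4715 0.4049 0.046 ]
side sample1 [267. 386.  37.  59.] 0.79 [0.3766 0.3114 0.046 ]
```

View pics/s2.png

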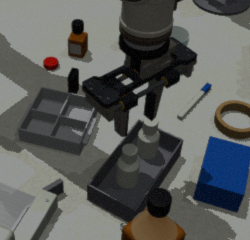

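Both spent bottles stand in the tub at crop (129,165) and (148,140); samples have not moved. On to sample A.

Emit:
servo_tool --series '[{"grip":0.4,"x":-3,"y":-1.3,"z":0,"rx":0,"ry":0,"rz":0},{"grip":0.4,"x":-3.8,"y":-1.6,"z":0,"rx":0,"ry":0,"rz":0},{"grip":0.4,"x":-3.8,"y":-1.6,"z":0,"rx":0,"ry":0,"rz":0},{"grip":0.4,"x":-3.8,"y":-1.6,"z":0,"rx":0,"ry":0,"rz":0},{"grip":0.4,"x":-3.8,"y":-1.6,"z":0,"rx":0,"ry":0,"rz":0},{"grip":0.4,"x":-3.8,"y":-1.6,"z":0,"rx":0,"ry":0,"rz":0},{"grip":0.4,"x":-3.8,"y":-1.6,"z":0,"rx":0,"ry":0,"rz":0},{"grip":0.4,"x":-3.8,"y":-1.6,"z":0,"rx":0,"ry":0,"rz":0},{"grip":0.4,"x":-3.8,"y":-1.6,"z":0,"rx":0,"ry":0,"rz":0},{"grip":0.4,"x":-3,"y":-1.3,"z":0,"rx":0,"ry":0,"rz":0}]'

```text
time: 14.2
position: [0.4019, 0.2946, 0.1708]
tcp_rot: [3.089, -0.57, 0.003]
ft_force: [0.2, -0.7, 0.1]
opening: 0.604
grip_force: 0.0
```

Run:
```python
from h import *
st=get_state();im=get_image("wrist");c=cam(im,st)
go([[.3845,.31,.12],[.3845,.31,.064]],-20.9,st);print(st["joint_positions"].round(2))
print(proj(c,[[.3845,.31,.096],[.477,.4,.096]]).round())
for r in recognise("sample1",im):
    b=r["bbox"];print(np.round(b),round(r["p"],2))
    x0,y0=[max(0,int(v)) for v in (b[0]-b[2]/2,b[1]-b[3]/2)]
    P=im["pixels"][y0:int(b[1]+b[3]/2),x0:int(b[0]+b[2]/2)]
    m=(P.max(2)<45).astype(np.uint8); n,_,stt,cen=cv2.connectedComponentsWithStats(m); k=1+stt[1:,4].argmax(); uv=cen[k]+[x0,y0]
    print("dark",uv.round(),stt[k],onz(c,uv,.09).round(4))
```

```text
yaw -20.9 pos [0.4019 0.2946 0.1708] turn [-0.01 -0.11  0.  ]
 to [0.3845 0.31   0.12  ] shift(after turn) [-2.17 -0.82  5.08]
 to [0.3845 0.31   0.064 ] shift(after turn) [-2.17 -0.82 10.68]
[ 0.39 -0.    1.86 -0.    1.29  2.33]
[[311. 286.]
 [123. 205.]]
[315. 268.  71.  89.] 0.95
dark [315. 269.] [ 14  37  41  27 402] [0.3929 0.3042 0.09  ]
[150. 196. 110.  75.] 0.66
dark [126. 204.] [   3   24   60   48 1575] [0.4767 0.4012 0.09  ]
```

Emit:
servo_tool --series '[{"grip":0.4,"x":-2.2,"y":-0.8,"z":0,"rx":0,"ry":0,"rz":0},{"grip":0.4,"x":0,"y":0,"z":3.5,"rx":0,"ry":0,"rz":0},{"grip":0.4,"x":0,"y":0,"z":3.5,"rx":0,"ry":0,"rz":0},{"grip":0.4,"x":0,"y":0,"z":2.4,"rx":0,"ry":0,"rz":0},{"grip":0.4,"x":0,"y":0,"z":1.2,"rx":0,"ry":0,"rz":0},{"grip":0.8,"x":0,"y":0,"z":0,"rx":0,"ry":0,"rz":0},{"grip":0.8,"x":0,"y":0,"z":0,"rx":0,"ry":0,"rz":0},{"grip":0.8,"x":0,"y":0,"z":0,"rx":0,"ry":0,"rz":0},{"grip":0.8,"x":0,"y":0,"z":0,"rx":0,"ry":0,"rz":0},{"grip":0.8,"x":0,"y":0,"z":0,"rx":0,"ry":0,"rz":0}]' --grip_force 20

```text
time: 15.13
position: [0.3894, 0.3092, 0.0678]
tcp_rot: [-3.087, 0.571, -0.012]
ft_force: [-0.2, 0.3, -0.6]
opening: 0.321
grip_force: 20.0
```

Run:
```python
from h import *
st=get_state(); print(st["opening"],st["grip_force"])
r=np.array([.484,.0775,-1.292]);t=r[2]
R=np.array([[np.cos(t),-np.sin(t)],[np.sin(t),np.cos(t)]])
for k in [(.0335,.0335),(.0335,-.0335),(-.0335,.0335),(-.0335,-.0335)]:
    p=r[:2]+R@k; print(k); go([[*p,.15]],-20.9,st)
```

```text
0.3213558078221255 19.998163282871246
(0.0335, 0.0335)
yaw -20.9 pos [0.3894 0.3092 0.0678] turn [-0.22 -0.39 -0.05]
 to [0.5254 0.0545 0.15  ] shift(after turn) [21.8  18.94 -8.22]
(0.0335, -0.0335)
yaw -20.9 pos [0.3894 0.3092 0.0678] turn [-0.22 -0.39 -0.05]
 to [0.461  0.0361 0.15  ] shift(after turn) [16.44 22.96 -8.22]
(-0.0335, 0.0335)
yaw -20.9 pos [0.3894 0.3092 0.0678] turn [-0.22 -0.39 -0.05]
 to [0.507  0.1189 0.15  ] shift(after turn) [17.78 13.58 -8.22]
(-0.0335, -0.0335)
yaw -20.9 pos [0.3894 0.3092 0.0678] turn [-0.22 -0.39 -0.05]
 to [0.4426 0.1005 0.15  ] shift(after turn) [12.42 17.6  -8.22]
```

Emit:
servo_tool --series '[{"grip":0.8,"x":0,"y":0,"z":-2,"rx":0,"ry":0,"rz":0},{"grip":0.8,"x":0,"y":0,"z":-3,"rx":0,"ry":0,"rz":0},{"grip":0.8,"x":0.4,"y":0.6,"z":-3,"rx":0,"ry":0,"rz":0},{"grip":0.8,"x":2,"y":3,"z":0,"rx":0,"ry":0,"rz":0},{"grip":0.8,"x":2.3,"y":3.3,"z":0,"rx":0,"ry":0,"rz":0},{"grip":0.8,"x":2.3,"y":3.3,"z":0,"rx":0,"ry":0,"rz":0},{"grip":0.8,"x":2.3,"y":3.3,"z":0,"rx":0,"ry":0,"rz":0},{"grip":0.8,"x":2,"y":2.7,"z":0,"rx":0,"ry":0,"rz":0},{"grip":0.8,"x":1.1,"y":1.4,"z":0,"rx":0,"ry":0,"rz":0},{"grip":0.8,"x":0,"y":0,"z":0.5,"rx":0,"ry":0,"rz":0}]'

```text
time: 15.97
position: [0.4431, 0.0971, 0.1436]
tcp_rot: [-3.087, 0.578, -0.016]
ft_force: [-0.1, 0.7, -1.5]
opening: 0.319
grip_force: 20.0
```

Run:
```python
from h import *
st=get_state();im=get_image("wrist");c=cam(im,st)
print(st["opening"],st["grip_force"]);go([[.4426,.1005,.072]],-20.9,st)
cv2.imwrite("pics/w6.png",cv2.resize(im["pixels"][60:380,160:520,::-1],None,fx=1.5,fy=1.5))
a=.0685;r=[.484,.0775];t=-1.292
R=np.array([[np.cos(t),-np.sin(t)],[np.sin(t),np.cos(t)]])
print(proj(c,[[*(r+R@np.array(k)),.038] for k in [(-a,a),(a,a),(a,-a),(-a,-a),(0,0)]]).round())
```

```text
0.31948059970308024 19.999314844608307
yaw -21.2 pos [0.4431 0.0971 0.1436] turn [-0.16 -0.57 -0.3 ]
 to [0.4426 0.1005 0.072 ] shift(after turn) [-0.17 -0.3   7.16]
[[189. 161.]
 [350.  28.]
 [465. 200.]
 [311. 309.]
 [329. 181.]]
```

View pics/w6.png

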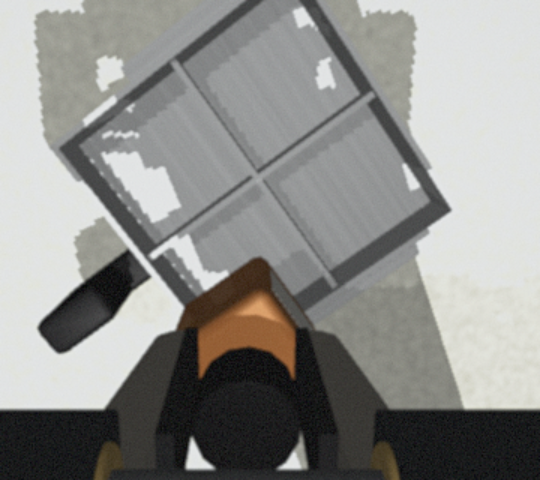

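Tray cross at crop (258,175), amber bottle held over its compartment roughly aligned with the walls; lower by 7.1 cm.

Emit:
servo_tool --series '[{"grip":0.8,"x":0.1,"y":-0.1,"z":0,"rx":0,"ry":-0.6,"rz":-0.3},{"grip":0.8,"x":0,"y":0,"z":2,"rx":0,"ry":0,"rz":0},{"grip":0.8,"x":0,"y":0,"z":2,"rx":0,"ry":0,"rz":0},{"grip":0.8,"x":0,"y":0,"z":1.5,"rx":0,"ry":0,"rz":0},{"grip":0.8,"x":0,"y":0,"z":1,"rx":0,"ry":0,"rz":0},{"grip":0.8,"x":0,"y":0,"z":0.5,"rx":0,"ry":0,"rz":0},{"grip":0.8,"x":0,"y":0,"z":0,"rx":0,"ry":0,"rz":0}]'

```text
time: 16.6
position: [0.4414, 0.1019, 0.0715]
tcp_rot: [-3.088, 0.56, 0.01]
ft_force: [-0.1, -0.2, -1.4]
opening: 0.321
grip_force: 20.0
```

Emit:
servo_tool --series '[{"grip":0.8,"x":0,"y":0,"z":0.2,"rx":0,"ry":0,"rz":0},{"grip":0.8,"x":0,"y":0,"z":0.1,"rx":0,"ry":0,"rz":0},{"grip":0.4,"x":0,"y":0,"z":0,"rx":0,"ry":0,"rz":0},{"grip":0.4,"x":0,"y":0,"z":0,"rx":0,"ry":0,"rz":0},{"grip":0.4,"x":0,"y":0,"z":0,"rx":0,"ry":0,"rz":0},{"grip":0.4,"x":0,"y":0,"z":-3,"rx":0,"ry":0,"rz":0},{"grip":0.4,"x":0,"y":0,"z":-4,"rx":0,"ry":0,"rz":0},{"grip":0.4,"x":0,"y":-4,"z":-2,"rx":0,"ry":0,"rz":0},{"grip":0.4,"x":0,"y":-4,"z":0,"rx":0,"ry":0,"rz":0},{"grip":0.4,"x":0,"y":-4,"z":0,"rx":0,"ry":0,"rz":0}]'

```text
time: 17.43
position: [0.4858, 0.2119, 0.1605]
tcp_rot: [-3.085, 0.565, -0.001]
ft_force: [0.8, -0.3, -0.1]
opening: 0.6
grip_force: 0.0
```

```bash
cat > lk.py <<'E'
from h import *
st=get_state();im=get_image("wrist");c=cam(im,st)
go([[.477,.4,.165],[.477,.4,.064]],-20.9,st)
print(proj(c,[[.477,.4,.096]]).round())
for r in recognise("sample1",im):
    b=r["bbox"];x0,y0=[max(0,int(v)) for v in (b[0]-b[2]/2,b[1]-b[3]/2)]
    P=im["pixels"][y0:int(b[1]+b[3]/2),x0:int(b[0]+b[2]/2)]
    m=(P.max(2)<45).astype(np.uint8); n,_,stt,cen=cv2.connectedComponentsWithStats(m); k=1+stt[1:,4].argmax(); uv=cen[k]+[x0,y0]
    print(np.round(b),round(r["p"],2),"dark",uv.round(),stt[k],onz(c,uv,.093).round(4))
E
python3 lk.py
```

```text
yaw -20.7 pos [0.4858 0.2119 0.1605] turn [-0.3   0.02  0.15]
 to [0.477 0.4   0.165] shift(after turn) [ -7.53 -17.26  -0.45]
 to [0.477 0.4   0.064] shift(after turn) [ -7.53 -17.26   9.65]
[[ 67. 365.]]
[112. 308.  95.  53.] 0.83 dark [ 83. 333.] [11 51 19  2 27] [0.4932 0.3802 0.093 ]
[488. 256. 109.  96.] 0.69 dark [508. 271.] [  46   38   60   53 2242] [0.4361 0.1054 0.093 ]
```

Emit:
servo_tool --series '[{"grip":0.4,"x":-1.5,"y":-3.4,"z":0,"rx":0,"ry":0,"rz":0},{"grip":0.4,"x":-1.5,"y":-3.5,"z":0,"rx":0,"ry":0,"rz":0},{"grip":0.4,"x":-1.5,"y":-3.5,"z":0,"rx":0,"ry":0,"rz":0},{"grip":0.4,"x":-1.5,"y":-3.5,"z":0,"rx":0,"ry":0,"rz":0},{"grip":0.4,"x":-1,"y":-2.2,"z":0,"rx":0,"ry":0,"rz":0},{"grip":0.4,"x":-0.5,"y":-1.1,"z":1,"rx":0,"ry":0,"rz":0},{"grip":0.4,"x":0,"y":0,"z":2,"rx":0,"ry":0,"rz":0},{"grip":0.4,"x":0,"y":0,"z":0,"rx":0,"ry":0,"rz":0}]'

```text
time: 18.2
position: [0.4715, 0.3969, 0.1247]
tcp_rot: [3.09, -0.561, -0.015]
ft_force: [-1.2, -0.5, -1.5]
opening: 0.6
grip_force: 0.0
```

```bash
python3 lk.py
```

```text
yaw -20.6 pos [0.4715 0.3969 0.1247] turn [0.18 0.54 0.32]
 to [0.477 0.4   0.165] shift(after turn) [ 0.41 -0.49 -4.03]
 to [0.477 0.4   0.064] shift(after turn) [ 0.41 -0.49  6.07]
[[314. 271.]]
[308. 248.  85. 105.] 0.65 dark [309. 249.] [ 16  43  52  34 547] [0.4886 0.3983 0.093 ]
```

Emit:
servo_tool --series '[{"grip":0.4,"x":0.4,"y":-0.5,"z":0,"rx":0.2,"ry":0.5,"rz":0.3},{"grip":0.4,"x":0,"y":0,"z":3,"rx":0,"ry":0,"rz":0},{"grip":0.4,"x":0,"y":0,"z":2,"rx":0,"ry":0,"rz":0},{"grip":0.4,"x":0,"y":0,"z":1,"rx":0,"ry":0,"rz":0},{"grip":0.4,"x":0,"y":0,"z":0,"rx":0,"ry":0,"rz":0},{"grip":0.8,"x":0,"y":0,"z":0,"rx":0,"ry":0,"rz":0},{"grip":0.8,"x":0,"y":0,"z":0,"rx":0,"ry":0,"rz":0},{"grip":0.8,"x":0,"y":0,"z":0,"rx":0,"ry":0,"rz":0},{"grip":0.8,"x":0,"y":0,"z":0,"rx":0,"ry":0,"rz":0}]'

```text
time: 19.05
position: [0.4808, 0.402, 0.0702]
tcp_rot: [-3.082, 0.57, -0.01]
ft_force: [-0.8, 0.7, -0.0]
opening: 0.331
grip_force: 0.3
```

Emit:
servo_tool --series '[{"grip":0.8,"x":0,"y":0,"z":-2,"rx":0,"ry":0,"rz":0},{"grip":0.8,"x":0,"y":0,"z":-3,"rx":0,"ry":0,"rz":0},{"grip":0.8,"x":0,"y":0,"z":-3,"rx":0,"ry":0,"rz":0},{"grip":0.8,"x":0,"y":0,"z":-1,"rx":0,"ry":0,"rz":0}]'

```text
time: 19.38
position: [0.4817, 0.4026, 0.1643]
tcp_rot: [-3.079, 0.569, -0.017]
ft_force: [-0.1, 0.9, 0.0]
opening: 0.321
grip_force: 20.0
```

Run:
```python
from h import *
st=get_state();print(st["opening"],st["grip_force"]);go([[.508,.12,.15]],-20.9,st)
im=get_image("scene")
for q in ["sample1","beaker"]:
  for r in recognise(q,im): print(q,np.round(r["bbox"]),r["p"])
```

```text
0.32103416366810084 19.999819099903107
yaw -20.9 pos [0.4817 0.4026 0.1643] turn [-0.71 -0.52 -0.03]
 to [0.508 0.12  0.15 ] shift(after turn) [12.54 25.46  1.43]
sample1 [380. 139.  22.  44.] 0.77
sample1 [298. 232.  26.  40.] 0.76
beaker [426. 184.  36.  43.] 0.77
beaker [399. 277.  24.  47.] 0.45
beaker [308. 253.  80.  88.] 0.41
```

Emit:
servo_tool --series '[{"grip":0.8,"x":1.2,"y":2.5,"z":0,"rx":-0.7,"ry":-0.5,"rz":0},{"grip":0.8,"x":1.8,"y":3.6,"z":0,"rx":0,"ry":0,"rz":0},{"grip":0.8,"x":1.8,"y":3.6,"z":0,"rx":0,"ry":0,"rz":0},{"grip":0.8,"x":1.8,"y":3.7,"z":0,"rx":0,"ry":0,"rz":0},{"grip":0.8,"x":1.8,"y":3.7,"z":0,"rx":0,"ry":0,"rz":0},{"grip":0.8,"x":1.8,"y":3.7,"z":0,"rx":0,"ry":0,"rz":0},{"grip":0.8,"x":1.5,"y":3,"z":0,"rx":0,"ry":0,"rz":0},{"grip":0.8,"x":0.8,"y":1.6,"z":0.5,"rx":0,"ry":0,"rz":0},{"grip":0.8,"x":0,"y":0,"z":1,"rx":0,"ry":0,"rz":0},{"grip":0.8,"x":0,"y":0,"z":0,"rx":0,"ry":0,"rz":0}]'

```text
time: 20.37
position: [0.5024, 0.1186, 0.1402]
tcp_rot: [3.082, -0.573, -0.021]
ft_force: [-0.2, 0.1, -1.8]
opening: 0.319
grip_force: 20.0
```

Run:
```python
from h import *
st=get_state();im=get_image("wrist");c=cam(im,st)
print(st["opening"],st["grip_force"]);go([[.508,.12,.074]],-20.9,st)
cv2.imwrite("pics/w7.png",cv2.resize(im["pixels"][60:420,100:540,::-1],None,fx=1.5,fy=1.5))
a=.0685;r=[.485,.0785];t=-1.292
R=np.array([[np.cos(t),-np.sin(t)],[np.sin(t),np.cos(t)]])
print(((proj(c,[[*(r+R@np.array(k)),.038] for k in [(-a,a),(a,a),(a,-a),(-a,-a),(0,0)]])-[100,60])*1.5).round())
```

```text
0.31919774962241904 19.999835193157196
yaw -21.1 pos [0.5024 0.1186 0.1402] turn [ 0.49  0.7  -0.17]
 to [0.508 0.12  0.074] shift(after turn) [ 0.47 -0.33  6.62]
[[222. 249.]
 [464.  63.]
 [621. 302.]
 [391. 453.]
 [424. 276.]]
```

View pics/w7.png

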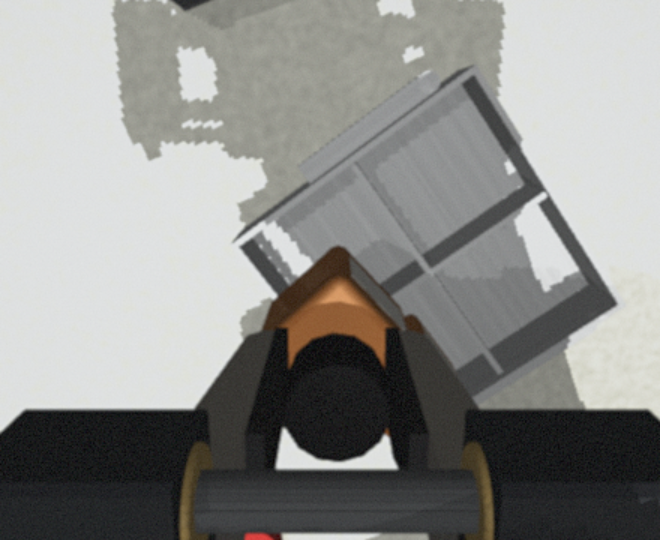

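Tray corners at crop (236,240), (472,68), (614,302); bottle over its compartment, needs about 6 mm forward.

Emit:
servo_tool --series '[{"grip":0.8,"x":0.6,"y":-0.1,"z":0,"rx":0.5,"ry":0.7,"rz":-0.2},{"grip":0.8,"x":0,"y":0,"z":2,"rx":0,"ry":0,"rz":0},{"grip":0.8,"x":0,"y":0,"z":2,"rx":0,"ry":0,"rz":0},{"grip":0.8,"x":0,"y":0,"z":1.4,"rx":0,"ry":0,"rz":0},{"grip":0.8,"x":0,"y":0,"z":0.8,"rx":0,"ry":0,"rz":0},{"grip":0.8,"x":0,"y":0,"z":0.3,"rx":0,"ry":0,"rz":0},{"grip":0.8,"x":0,"y":0,"z":0,"rx":0,"ry":0,"rz":0}]'

```text
time: 21.0
position: [0.5114, 0.1187, 0.079]
tcp_rot: [-3.09, 0.564, -0.01]
ft_force: [-0.3, -0.8, -0.7]
opening: 0.323
grip_force: 20.0
```

Emit:
servo_tool --series '[{"grip":0.8,"x":0,"y":0,"z":0.3,"rx":0,"ry":0,"rz":0},{"grip":0.8,"x":0,"y":0,"z":0.2,"rx":0,"ry":0,"rz":0},{"grip":0.8,"x":0,"y":0,"z":0,"rx":0,"ry":0,"rz":0}]'

```text
time: 21.25
position: [0.512, 0.118, 0.0747]
tcp_rot: [-3.089, 0.565, -0.013]
ft_force: [-0.0, 0.4, -1.3]
opening: 0.319
grip_force: 20.0
```

Emit:
servo_tool --series '[{"grip":0.8,"x":0,"y":0,"z":0.2,"rx":0,"ry":0,"rz":0},{"grip":0.8,"x":0,"y":0,"z":0.1,"rx":0,"ry":0,"rz":0},{"grip":0.4,"x":0,"y":0,"z":0,"rx":0,"ry":0,"rz":0},{"grip":0.4,"x":0,"y":0,"z":0,"rx":0,"ry":0,"rz":0},{"grip":0.4,"x":0,"y":0,"z":0,"rx":0,"ry":0,"rz":0},{"grip":0.4,"x":0,"y":0,"z":-3,"rx":0,"ry":0,"rz":0},{"grip":0.4,"x":0,"y":0,"z":-4,"rx":0,"ry":0,"rz":0},{"grip":0.4,"x":0,"y":0,"z":-4,"rx":0,"ry":0,"rz":0},{"grip":0.4,"x":0,"y":0,"z":-4,"rx":0,"ry":0,"rz":0},{"grip":0.4,"x":0,"y":0,"z":-4,"rx":0,"ry":0,"rz":0}]'

```text
time: 22.08
position: [0.5097, 0.118, 0.2632]
tcp_rot: [-3.089, 0.565, -0.011]
ft_force: [0.9, 0.2, -0.1]
opening: 0.601
grip_force: 0.0
```

Run:
```python
from h import *
st=get_state();im=get_image("wrist");c=cam(im,st)
go(None,106,st);print(st["joint_positions"].round(2))
for q in ["sample1","lock_knob"]:
  for r in recognise(q,im): print(q,np.round(r["bbox"]),round(r["p"],2),onz(c,r["bbox"][:2],.075).round(4))
for n in("scene","side"):
  im=get_image(n)
  for q in ["sample1","spent1"]:
    for r in recognise(q,im): print(n,q,np.round(r["bbox"]),round(r["p"],2),onz(cam(im),r["bbox"][:2],.05).round(4))
```

```text
yaw -20.7 pos [0.5097 0.118  0.2632] turn [   0.37   -0.37 -126.74]
[-0.   -0.01  1.68 -0.    1.47  1.93]
sample1 [323. 216.  56.  57.] 0.8 [0.5139 0.117  0.075 ]
sample1 [363. 279.  51.  70.] 0.66 [0.4431 0.1028 0.075 ]
lock_knob [624. 203.  24.  21.] 0.59 [ 0.4283 -0.1448  0.075 ]
lock_knob [ 88.  92. 130.  46.] 0.56 [0.6859 0.267  0.075 ]
scene sample1 [297. 231.  24.  37.] 0.93 [0.431  0.1099 0.05  ]
scene sample1 [329. 240.  20.  41.] 0.92 [0.5069 0.1235 0.05  ]
scene spent1 [378. 304.  30.  46.] 0.93 [0.6818 0.025  0.05  ]
scene spent1 [398. 278.  18.  45.] 0.76 [0.6842 0.107  0.05  ]
side sample1 [338. 290.  36.  44.] 0.73 [0.4343 0.0999 0.05  ]
side sample1 [300. 272.  26.  41.] 0.71 [0.5094 0.1174 0.05  ]
side spent1 [273. 201.  20.  42.] 0.96 [0.6869 0.023  0.05  ]
side spent1 [242. 218.  19.  44.] 0.58 [0.6902 0.1009 0.05  ]
```

Emit:
servo_tool --series '[{"grip":0.4,"x":0,"y":0,"z":-3,"rx":0.4,"ry":-0.4,"rz":0},{"grip":0.4,"x":0,"y":0,"z":-3,"rx":0,"ry":0,"rz":-7.1},{"grip":0.4,"x":0,"y":0,"z":0,"rx":0,"ry":0,"rz":-7.1},{"grip":0.4,"x":0,"y":0,"z":0,"rx":0,"ry":0,"rz":-7.1},{"grip":0.4,"x":0,"y":0,"z":0,"rx":0,"ry":0,"rz":-7.1},{"grip":0.4,"x":0,"y":0,"z":0,"rx":0,"ry":0,"rz":-7.1},{"grip":0.4,"x":0,"y":0,"z":0,"rx":0,"ry":0,"rz":-7.1},{"grip":0.4,"x":0,"y":0,"z":0,"rx":0,"ry":0,"rz":-7.1},{"grip":0.4,"x":0,"y":0,"z":0,"rx":0,"ry":0,"rz":-7.1},{"grip":0.4,"x":0,"y":0,"z":0,"rx":0,"ry":0,"rz":-7.1}]'

```text
time: 23.37
position: [0.5095, 0.1178, 0.32]
tcp_rot: [-2.911, -1.162, -0.006]
ft_force: [0.3, 0.7, 0.1]
opening: 0.599
grip_force: 0.0
```

Emit:
servo_tool --series '[{"grip":0.4,"x":0,"y":0,"z":0,"rx":0,"ry":0,"rz":-7.1},{"grip":0.4,"x":0,"y":0,"z":0,"rx":0,"ry":0,"rz":-7.1},{"grip":0.4,"x":0,"y":0,"z":0,"rx":0,"ry":0,"rz":-7.1},{"grip":0.4,"x":0,"y":0,"z":0,"rx":0,"ry":0,"rz":-7.1},{"grip":0.4,"x":0,"y":0,"z":0,"rx":0,"ry":0,"rz":-7.1},{"grip":0.4,"x":0,"y":0,"z":0,"rx":0,"ry":0,"rz":-7.1},{"grip":0.4,"x":0,"y":0,"z":0,"rx":0,"ry":0,"rz":-7.1},{"grip":0.4,"x":0,"y":0,"z":0,"rx":0,"ry":0,"rz":-6},{"grip":0.4,"x":0,"y":0,"z":0,"rx":0,"ry":0,"rz":0}]'

```text
time: 24.12
position: [0.5095, 0.1177, 0.3201]
tcp_rot: [-2.037, -2.385, -0.011]
ft_force: [1.0, -0.0, -0.9]
opening: 0.601
grip_force: 0.0
```

Run:
```python
from h import *
st=get_state()
go([[.45,-.08,.32]],97.8,st);print(st["joint_positions"].round(2))
```

```text
yaw 99.0 pos [0.5095 0.1177 0.3201] turn [ 0.13 -0.48  1.2 ]
 to [ 0.45 -0.08  0.32] shift(after turn) [-1.878e+01 -8.580e+00  1.000e-02]
[-0.01 -0.03  1.59  0.01  1.58 -0.17]
```

Emit:
servo_tool --series '[{"grip":0.4,"x":-3.7,"y":-1.7,"z":0,"rx":0.1,"ry":-0.5,"rz":1.2},{"grip":0.4,"x":-3.8,"y":-1.7,"z":0,"rx":0,"ry":0,"rz":0},{"grip":0.4,"x":-3.8,"y":-1.7,"z":0,"rx":0,"ry":0,"rz":0},{"grip":0.4,"x":-3.8,"y":-1.7,"z":0,"rx":0,"ry":0,"rz":0},{"grip":0.4,"x":-3.7,"y":-1.7,"z":0,"rx":0,"ry":0,"rz":0},{"grip":0.4,"x":0,"y":0,"z":0,"rx":0,"ry":0,"rz":0}]'

```text
time: 24.62
position: [0.4496, -0.0859, 0.32]
tcp_rot: [2.08, 2.351, -0.002]
ft_force: [0.7, 1.0, 0.2]
opening: 0.6
grip_force: 0.0
```

Run:
```python
from h import *
st=get_state();im=get_image("wrist");c=cam(im,st)
go([[.417,-.178,.25]],97.8,st)
print(repr(st["position"]),repr(st["tcp_rot"]))
cv2.imwrite("pics/w8.png",cv2.resize(im["pixels"][0:340,60:560,::-1],None,fx=1.6,fy=1.6))
for q in ["lock_knob","tray","autosampler"]:
  for r in recognise(q,im): print(q,np.round(r["bbox"]),round(r["p"],2),onz(c,r["bbox"][:2],.08).round(4))
t=-1.434;o=np.array([.4973,-.1965])
R=np.array([[np.cos(t),-np.sin(t)],[np.sin(t),np.cos(t)]])
for L in [(-.08,-.0805,.04),(-.08,.0805,.04),(-.08,-.1165,.04),(-.08,.1165,.04),(.0685,-.0805,.04),(.0685,.0805,.04),(-.118,-.1,.036),(-.118,.1,.036),(-.0285,-.0775,.084)]:
    print(L,((proj(c,[*(o+R@np.array(L[:2])),L[2]])[0]-[60,0])*1.6).round())
```

```text
yaw 97.0 pos [ 0.4496 -0.0859  0.32  ] turn [ 0.03  0.15 -0.79]
 to [ 0.417 -0.178  0.25 ] shift(after turn) [-8.68 -4.48  7.  ]
array([ 0.44963792, -0.08588599,  0.32001974]) array([ 2.08000727e+00,  2.35143112e+00, -2.10240678e-03])
lock_knob [284. 281.  26.  27.] 0.94 [ 0.4155 -0.1725  0.08  ]
lock_knob [375.  66. 154. 131.] 0.27 [0.4821 0.0573 0.08  ]
tray [374.  66. 153. 133.] 0.66 [0.4804 0.0564 0.08  ]
tray [332.  26.  46.  52.] 0.52 [0.4359 0.086  0.08  ]
autosampler [342. 326. 210. 263.] 0.71 [ 0.4867 -0.2186  0.08  ]
(-0.08, -0.0805, 0.04) [357. 373.]
(-0.08, 0.0805, 0.04) [576. 370.]
(-0.08, -0.1165, 0.04) [308. 374.]
(-0.08, 0.1165, 0.04) [626. 369.]
(0.0685, -0.0805, 0.04) [364. 555.]
(0.0685, 0.0805, 0.04) [567. 552.]
(-0.118, -0.1, 0.036) [328. 321.]
(-0.118, 0.1, 0.036) [605. 317.]
(-0.0285, -0.0775, 0.084) [358. 461.]
```

View pics/w8.png

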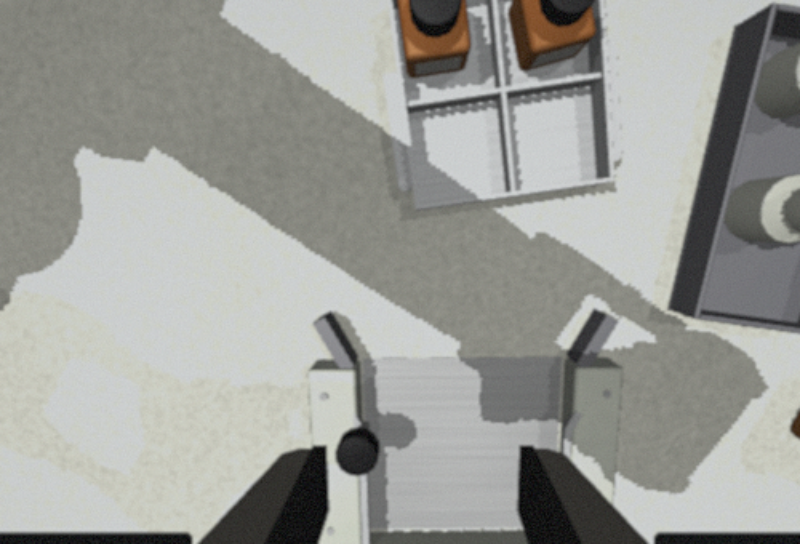

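Knob at (358,450), wing mouth corners at (310,368),(355,368),(570,367),(621,368), flare tips (327,318),(606,315); tray front corners (413,207),(612,185).

Run:
```python
from h import *
im=get_image("wrist")
c=cam(im,{"position":np.array([ 0.44963792, -0.08588599,  0.32001974]),"tcp_rot":np.array([ 2.08000727e+00,  2.35143112e+00, -2.10240678e-03])})
f=lambda u,v:(60+u/1.6,v/1.6)
o=[(c,L,f(*p)) for L,p in [((-.08,-.1165,.04),(310,368)),((-.08,-.0805,.04),(355,369)),((-.08,.0805,.04),(570,367)),((-.08,.1165,.04),(621,368)),((-.118,-.1,.036),(327,318)),((-.118,.1,.036),(606,315)),((-.0285,-.0775,.072),(358,450))]]
A,e=fit(o,[.497,-.196,-1.434]);print("as",A,e)
a=.0685
o=[(c,L,f(*p)) for L,p in [((a,-a,.038),(413,207)),((a,a,.038),(612,185)),((0,-a,.038),(409,107)),((0,a,.038),(602,75))]]
T,e=fit(o,[.485,.0785,-1.292]);print("tray",T,e)
W=lambda p,L:p[:2]+np.array([[np.cos(p[2]),-np.sin(p[2])],[np.sin(p[2]),np.cos(p[2])]])@np.array(L)
print("knob",W(A,(-.0285,-.0775)),"grip",W(T,(-.0975,0)),"grip home",W(A,(-.0975,0)))
k=W(A,(-.0285,-.0775)); y=np.degrees(A[2])+180
go([[*k,.12],[*k,.055]],y)
```

```text
as [ 0.49526459 -0.19444634 -1.44320328] [[-2.4, 0.7], [0.2, -0.1], [3.3, 0.5], [2.1, -0.3], [0.1, -0.9], [-1.3, 0.1], [-0.5, 0.2]]
tray [ 0.48318214  0.07340759 -1.31648262] [[0.1, 2.9], [-0.0, -0.4], [-6.2, -1.1], [2.6, 0.3]]
knob [ 0.41476804 -0.17603966] grip [0.45865296 0.16777162] grip home [ 0.48285799 -0.09773891]
yaw 97.7 pos [ 0.4518 -0.079   0.3205] turn [ 0.14 -0.01  0.38]
 to [ 0.4148 -0.176   0.12  ] shift(after turn) [-9.16 -4.9  20.05]
 to [ 0.4148 -0.176   0.055 ] shift(after turn) [-9.16 -4.9  26.55]
```

Emit:
servo_tool --series '[{"grip":0.4,"x":-3.0,"y":-1.6,"z":2,"rx":0.1,"ry":0,"rz":0.4},{"grip":0.4,"x":-3.1,"y":-1.6,"z":2,"rx":0,"ry":0,"rz":0},{"grip":0.4,"x":-3.1,"y":-1.7,"z":2,"rx":0,"ry":0,"rz":0},{"grip":0.4,"x":0,"y":0,"z":4,"rx":0,"ry":0,"rz":0},{"grip":0.4,"x":0,"y":0,"z":4,"rx":0,"ry":0,"rz":0},{"grip":0.4,"x":0,"y":0,"z":3,"rx":0,"ry":0,"rz":0},{"grip":0.4,"x":0,"y":0,"z":2,"rx":0,"ry":0,"rz":0},{"grip":0.4,"x":0,"y":0,"z":0,"rx":0,"ry":0,"rz":0},{"grip":0.4,"x":0,"y":0,"z":0,"rx":0,"ry":0,"rz":0}]'

```text
time: 25.62
position: [0.4151, -0.1763, 0.1303]
tcp_rot: [-2.074, -2.359, -0.001]
ft_force: [0.5, 0.5, 0.5]
opening: 0.605
grip_force: 0.0
```

Run:
```python
from h import *
st=get_state();im=get_image("wrist");c=cam(im,st)
k=[.4148,-.176]
go([[*k,.054]],97.3,st)
print(repr(st["position"]),repr(st["tcp_rot"]))
cv2.imwrite("pics/w9.png",im["pixels"][100:400,100:560,::-1])
print(proj(c,[[*k,.084],[*k,.072]])-[100,100])
for r in recognise("lock_knob",im): print(np.round(r["bbox"]),round(r["p"],2),onz(c,r["bbox"][:2],.074).round(4))
```

```text
yaw 97.4 pos [ 0.4151 -0.1763  0.1303] turn [-0.02 -0.07  0.06]
 to [ 0.4148 -0.176   0.054 ] shift(after turn) [ 0.03 -0.02  7.63]
array([ 0.41505534, -0.17627085,  0.13034273]) array([-2.07351083e+00, -2.35855130e+00, -7.80892962e-04])
[[223.13139938 165.35288755]
 [223.19626604 159.23253651]]
[322. 260.  48.  54.] 0.95 [ 0.414  -0.1762  0.074 ]
```

View pics/w9.png

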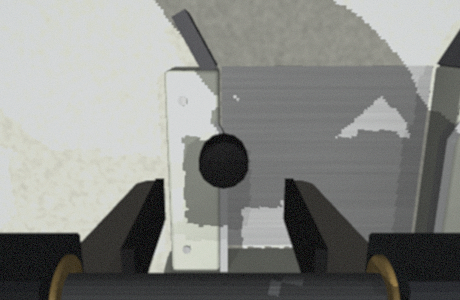

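Knob at crop (223,161), exactly where predicted, midway between the fingers.

Emit:
servo_tool --series '[{"grip":0.4,"x":0,"y":0,"z":3,"rx":0,"ry":0,"rz":0},{"grip":0.4,"x":0,"y":0,"z":3,"rx":0,"ry":0,"rz":0},{"grip":0.4,"x":0,"y":0,"z":1.5,"rx":0,"ry":0,"rz":0},{"grip":0.4,"x":0,"y":0,"z":0,"rx":0,"ry":0,"rz":0},{"grip":0.8,"x":0,"y":0,"z":0,"rx":0,"ry":0,"rz":0},{"grip":0.8,"x":0,"y":0,"z":0,"rx":0,"ry":0,"rz":0},{"grip":0.8,"x":0,"y":0,"z":0,"rx":0,"ry":0,"rz":0},{"grip":0.8,"x":0,"y":0,"z":0,"rx":0,"ry":0,"rz":0},{"grip":0.8,"x":0,"y":0,"z":0,"rx":0,"ry":0,"rz":0}]' --grip_force 30

```text
time: 26.47
position: [0.4151, -0.1789, 0.0576]
tcp_rot: [2.074, 2.357, -0.003]
ft_force: [-6.4, -1.0, 7.5]
opening: 0.318
grip_force: 30.0
```

Emit:
servo_tool --series '[{"grip":0.8,"x":0,"y":0,"z":-0.7,"rx":0,"ry":0,"rz":0},{"grip":0.8,"x":0,"y":0,"z":-0.7,"rx":0,"ry":0,"rz":0},{"grip":0.8,"x":0,"y":0,"z":-0.6,"rx":0,"ry":0,"rz":0},{"grip":0.8,"x":0,"y":0,"z":-0.3,"rx":0,"ry":0,"rz":0},{"grip":0.8,"x":0,"y":0,"z":0,"rx":0,"ry":0,"rz":0},{"grip":0.8,"x":0,"y":0,"z":0,"rx":0,"ry":0,"rz":0}]'

```text
time: 26.97
position: [0.4151, -0.1788, 0.08]
tcp_rot: [2.074, 2.356, -0.002]
ft_force: [-4.2, -4.0, 0.8]
opening: 0.319
grip_force: 30.0
```

Emit:
servo_tool --series '[{"grip":0.8,"x":0,"y":0,"z":-0.2,"rx":0,"ry":0,"rz":0},{"grip":0.8,"x":0,"y":0,"z":-0.2,"rx":0,"ry":0,"rz":0},{"grip":0.8,"x":0,"y":0,"z":0,"rx":0,"ry":0,"rz":0},{"grip":0.8,"x":0,"y":0,"z":0,"rx":0,"ry":0,"rz":0}]'

```text
time: 27.3
position: [0.4151, -0.1788, 0.0828]
tcp_rot: [2.074, 2.356, -0.002]
ft_force: [0.6, -7.0, -7.0]
opening: 0.32
grip_force: 30.0
```

Emit:
servo_tool --series '[{"grip":0.8,"x":0,"y":0,"z":0.05,"rx":0,"ry":0,"rz":0},{"grip":0.4,"x":0,"y":0,"z":0,"rx":0,"ry":0,"rz":0},{"grip":0.4,"x":0,"y":0,"z":0,"rx":0,"ry":0,"rz":0},{"grip":0.4,"x":0,"y":0,"z":0,"rx":0,"ry":0,"rz":0},{"grip":0.4,"x":0,"y":0,"z":-2,"rx":0,"ry":0,"rz":0},{"grip":0.4,"x":0,"y":0,"z":-4,"rx":0,"ry":0,"rz":0},{"grip":0.4,"x":0,"y":0,"z":-3,"rx":0,"ry":0,"rz":0},{"grip":0.4,"x":2,"y":0,"z":0,"rx":0,"ry":0,"rz":0},{"grip":0.4,"x":2,"y":0,"z":0,"rx":0,"ry":0,"rz":0},{"grip":0.4,"x":0,"y":0,"z":0,"rx":0,"ry":0,"rz":0}]'

```text
time: 28.13
position: [0.41, -0.1356, 0.1729]
tcp_rot: [2.073, 2.359, 0.003]
ft_force: [0.7, -0.6, -0.2]
opening: 0.602
grip_force: 0.0
```

Run:
```python
from h import *
st=get_state();im=get_image("wrist");c=cam(im,st)
print(st["position"],[(z,proj(c,[.4148,-.176,z]).round(1)) for z in (.072,.097)])
for r in recognise("lock_knob",im): print(np.round(r["bbox"]),round(r["p"],2))
S=get_image("scene");s=cam(S)
print([(z,proj(s,[.4148,-.176,z]).round(1)) for z in (.072,.097)])
for r in recognise("lock_knob",S): print(np.round(r["bbox"]),round(r["p"],2))
go([[.4587,.168,.2],[.4587,.168,.045]],np.degrees(-1.31)+180,st)
```

```text
[ 0.40996825 -0.13564605  0.17294226] [(0.072, array([[322.8, 295.3]])), (0.097, array([[322.7, 309.5]]))]
[324. 313.  42.  48.] 0.64
[(0.072, array([[201.7, 308.4]])), (0.097, array([[199.1, 300.1]]))]
[200. 304.  16.  22.] 0.68
yaw 97.4 pos [ 0.41   -0.1356  0.1729] turn [ 0.14 -0.02 -7.57]
 to [0.4587 0.168  0.2   ] shift(after turn) [28.08 12.54 -2.71]
 to [0.4587 0.168  0.045 ] shift(after turn) [28.08 12.54 12.79]
```

Emit:
servo_tool --series '[{"grip":0.4,"x":0,"y":0,"z":-2,"rx":0.1,"ry":0,"rz":-7.1},{"grip":0.4,"x":3,"y":1.3,"z":0,"rx":0,"ry":0,"rz":-0.4},{"grip":0.4,"x":3.6,"y":1.6,"z":0,"rx":0,"ry":0,"rz":0},{"grip":0.4,"x":3.7,"y":1.7,"z":0,"rx":0,"ry":0,"rz":0},{"grip":0.4,"x":3.7,"y":1.7,"z":0,"rx":0,"ry":0,"rz":0},{"grip":0.4,"x":3.7,"y":1.7,"z":0,"rx":0,"ry":0,"rz":0},{"grip":0.4,"x":3.7,"y":1.6,"z":0,"rx":0,"ry":0,"rz":0},{"grip":0.4,"x":3.7,"y":1.6,"z":0,"rx":0,"ry":0,"rz":0},{"grip":0.4,"x":3,"y":1.3,"z":0,"rx":0,"ry":0,"rz":0},{"grip":0.4,"x":0,"y":0,"z":0,"rx":0,"ry":0,"rz":0}]'

```text
time: 29.17
position: [0.4598, 0.1698, 0.1917]
tcp_rot: [-1.911, -2.492, -0.001]
ft_force: [-0.1, 0.2, 0.0]
opening: 0.601
grip_force: 0.0
```

Run:
```python
from h import *
st=get_state();im=get_image("wrist");c=cam(im,st)
go([[.4587,.168,.1],[.4587,.168,.041]],105,st)
print(repr(st["position"]),repr(st["tcp_rot"]))
for q in ("tray_grip","tray","sample1"):
  for r in recognise(q,im): print(q,np.round(r["bbox"]),round(r["p"],2))
T=[.4832,.076,-1.30]
W=lambda p,L:[*(p[:2]+np.array([[np.cos(p[2]),-np.sin(p[2])],[np.sin(p[2]),np.cos(p[2])]])@np.array(L[:2])),L[2]]
Q=[(-.0975+a,b,.075) for a,b in((-.017,-.009),(-.017,.009),(.017,.009),(.017,-.009))]
print(proj(c,[W(T,q) for q in Q]).round())
m=(im["pixels"].max(2)<50).astype(np.uint8); m[330:]=0
n,l,s_,ce=cv2.connectedComponentsWithStats(m)
for i in range(1,n):
    if s_[i,4]>150: print(s_[i],ce[i].round(),cv2.minAreaRect(np.argwhere(l==i)[:,::-1].astype(np.float32)))
```

```text
yaw 105.0 pos [0.4598 0.1698 0.1917] turn [-0.03 -0.09  0.02]
 to [0.4587 0.168  0.1   ] shift(after turn) [-0.15 -0.15  9.17]
 to [0.4587 0.168  0.041 ] shift(after turn) [-0.15 -0.15 15.07]
array([0.45978878, 0.16979654, 0.19168069]) array([-1.91106209e+00, -2.49152871e+00, -8.91836530e-04])
tray_grip [613. 173.  50.  96.] 0.6
tray_grip [324. 286. 158. 171.] 0.57
tray [324. 287. 158. 176.] 0.7
sample1 [275. 298.  55.  74.] 0.69
sample1 [360. 302.  51.  83.] 0.59
[[308. 213.]
 [332. 213.]
 [333. 257.]
 [309. 258.]]
[312 203  23  54 975] [324. 231.] ((323.0, 229.5), (53.0, 22.0), 90.0)
[ 229  279   62   51 2199] [262. 308.] ((259.5, 304.0), (50.0, 61.0), 90.0)
[ 349  279   84   51 2272] [383. 311.] ((390.5, 304.0), (50.0, 83.0), 90.0)
[ 481  295  124   35 1602] [524. 315.] ((542.5, 311.9999694824219), (122.99998474121094, 33.99999237060547), -0.0)
```

Emit:
servo_tool --series '[{"grip":0.4,"x":-0.1,"y":0,"z":4,"rx":0,"ry":0,"rz":0},{"grip":0.4,"x":0,"y":0,"z":4,"rx":0,"ry":0,"rz":0},{"grip":0.4,"x":0,"y":0,"z":3.5,"rx":0,"ry":0,"rz":0},{"grip":0.4,"x":0,"y":0,"z":2.3,"rx":0,"ry":0,"rz":0},{"grip":0.4,"x":0,"y":0,"z":1.2,"rx":0,"ry":0,"rz":0},{"grip":0.7,"x":0,"y":0,"z":0,"rx":0,"ry":0,"rz":0},{"grip":0.9,"x":0,"y":0,"z":0,"rx":0,"ry":0,"rz":0},{"grip":0.9,"x":0,"y":0,"z":0,"rx":0,"ry":0,"rz":0},{"grip":0.9,"x":0,"y":0,"z":0,"rx":0,"ry":0,"rz":0},{"grip":0.9,"x":0,"y":0,"z":0,"rx":0,"ry":0,"rz":0}]' --grip_force 30

```text
time: 30.2
position: [0.4609, 0.1643, 0.0435]
tcp_rot: [1.917, 2.486, 0.002]
ft_force: [-0.4, -0.1, 0.4]
opening: 0.259
grip_force: 0.0
```

Run:
```python
from h import *
st=get_state();print(st["opening"],st["grip_force"])
A=np.array([.49526,-.19445,-1.4432])
# samples of grip pose: pre-mouth (tray origin at as x=-0.21), and home
for x in (-.21,-.10,0): 
    d=np.array([np.cos(A[2]),np.sin(A[2])]); p=A[:2]+d*(x-.0975); print(x); go([[*p,st["position"][2]]],np.degrees(A[2])+180,st)
```

```text
0.2594137931697089 0.0
-0.21
yaw 104.7 pos [0.4609 0.1643 0.0435] turn [0.12 0.05 7.43]
 to [0.4561 0.1106 0.0435] shift(after turn) [-5.27 -1.15  0.  ]
-0.1
yaw 104.7 pos [0.4609 0.1643 0.0435] turn [0.12 0.05 7.43]
 to [0.4701 0.0014 0.0435] shift(after turn) [-16.27  -1.15   0.  ]
0
yaw 104.7 pos [0.4609 0.1643 0.0435] turn [0.12 0.05 7.43]
 to [ 0.4829 -0.0977  0.0435] shift(after turn) [-26.27  -1.15   0.  ]
```

Emit:
servo_tool --series '[{"grip":0.95,"x":0,"y":0,"z":0,"rx":0,"ry":0,"rz":0},{"grip":0.95,"x":0,"y":0,"z":0,"rx":0,"ry":0,"rz":0},{"grip":0.95,"x":0,"y":0,"z":0,"rx":0,"ry":0,"rz":0},{"grip":0.95,"x":0,"y":0,"z":0,"rx":0,"ry":0,"rz":0},{"grip":0.95,"x":0,"y":0,"z":0,"rx":0,"ry":0,"rz":1.2},{"grip":0.95,"x":0,"y":0,"z":0,"rx":0,"ry":0,"rz":2},{"grip":0.95,"x":0,"y":0,"z":0,"rx":0,"ry":0,"rz":2},{"grip":0.95,"x":0,"y":0,"z":0,"rx":0,"ry":0,"rz":1.5},{"grip":0.95,"x":0,"y":0,"z":0,"rx":0,"ry":0,"rz":0.7},{"grip":0.95,"x":0,"y":0,"z":0,"rx":0,"ry":0,"rz":0}]' --grip_force 30

```text
time: 31.03
position: [0.4614, 0.1638, 0.0431]
tcp_rot: [2.071, 2.357, 0.001]
ft_force: [3.1, -3.4, 3.0]
opening: 0.2
grip_force: 30.0
```

Emit:
servo_tool --series '[{"grip":0.95,"x":-0.4,"y":-0.1,"z":0,"rx":0,"ry":0,"rz":0},{"grip":0.95,"x":-0.8,"y":-0.2,"z":0,"rx":0,"ry":0,"rz":0},{"grip":0.95,"x":-1,"y":-0.2,"z":0,"rx":0,"ry":0,"rz":0},{"grip":0.95,"x":-1,"y":-0.2,"z":0,"rx":0,"ry":0,"rz":0},{"grip":0.95,"x":-1,"y":-0.2,"z":0,"rx":0,"ry":0,"rz":0},{"grip":0.95,"x":-0.7,"y":-0.2,"z":0,"rx":0,"ry":0,"rz":0},{"grip":0.95,"x":-0.3,"y":0,"z":0,"rx":0,"ry":0,"rz":0},{"grip":0.95,"x":0,"y":0,"z":0,"rx":0,"ry":0,"rz":0}]'

```text
time: 31.7
position: [0.4559, 0.112, 0.0431]
tcp_rot: [-2.075, -2.358, -0.003]
ft_force: [-1.2, 3.0, 9.7]
opening: 0.195
grip_force: 30.0
```

Run:
```python
from h import *
st=get_state();print(st["opening"],st["grip_force"],st["ft_force"].round(1),st["moment"].round(2))
A=np.array([.49526,-.19445,-1.4432])
d=np.array([np.cos(A[2]),np.sin(A[2])])
for x in (-.21,0): go([[*(A[:2]+d*(x-.0975)),st["position"][2]]],np.degrees(A[2])+180,st)
im=get_image("wrist");c=cam(im,st)
for q in ("sample1","lock_knob"):
  for r in recognise(q,im): print(q,np.round(r["bbox"]),round(r["p"],2))
S=get_image("scene");s=cam(S)
for q in ("sample1","tray"):
  for r in recognise(q,S): print(q,np.round(r["bbox"]),round(r["p"],2))
# tray corners predicted vs side, scene edges
cv2.imwrite("pics/s3.png",S["pixels"][:,:,::-1])
```

```text
0.1946964671212403 30.00227451324463 [-1.2  3.   9.7] [ 0.28 -0.02  0.07]
yaw 97.3 pos [0.4559 0.112  0.0431] turn [ 0.05 -0.08 -0.01]
 to [0.4561 0.1106 0.0431] shift(after turn) [-0.15  0.    0.  ]
yaw 97.3 pos [0.4559 0.112  0.0431] turn [ 0.05 -0.08 -0.01]
 to [ 0.4829 -0.0977  0.0431] shift(after turn) [-21.15   0.     0.  ]
sample1 [358. 405.  27. 104.] 0.75
sample1 [326. 350. 270. 229.] 0.61
sample1 [284. 429.   7.  23.] 0.56
sample1 [312. 253.  23.  47.] 0.83
sample1 [282. 244.  22.  36.] 0.59
tray [289. 267.  89.  87.] 0.84
```

Emit:
servo_tool --series '[{"grip":0.95,"x":-0.5,"y":0,"z":-0.1,"rx":0,"ry":0,"rz":0},{"grip":0.95,"x":-1,"y":0,"z":0,"rx":0,"ry":0,"rz":0},{"grip":0.95,"x":-1,"y":0,"z":0,"rx":0,"ry":0,"rz":0},{"grip":0.95,"x":-1.2,"y":0,"z":0,"rx":0,"ry":0,"rz":0},{"grip":0.95,"x":-1.2,"y":0,"z":0,"rx":0,"ry":0,"rz":0},{"grip":0.95,"x":-1.2,"y":0,"z":0,"rx":0,"ry":0,"rz":0},{"grip":0.95,"x":-1,"y":0,"z":0,"rx":0,"ry":0,"rz":0},{"grip":0.95,"x":-0.6,"y":0,"z":0,"rx":0,"ry":0,"rz":0},{"grip":0.95,"x":-0.3,"y":0,"z":0,"rx":0,"ry":0,"rz":0},{"grip":0.95,"x":0,"y":0,"z":0,"rx":0,"ry":0,"rz":0}]'

```text
time: 32.83
position: [0.4655, 0.0316, 0.0431]
tcp_rot: [-2.075, -2.359, 0.002]
ft_force: [-0.5, 0.8, 3.7]
opening: 0.192
grip_force: 30.0
```

```bash
cat > ck.py <<'E'
from h import *
st=get_state();print(st["opening"],st["ft_force"].round(1),st["moment"].round(2))
A=np.array([.49526,-.19445,-1.4432])
d=np.array([np.cos(A[2]),np.sin(A[2])])
go([[*(A[:2]+d*(-.0975)),st["position"][2]]],np.degrees(A[2])+180,st)
for n in ("scene","side"):
  S=get_image(n)
  for q in ("sample1","lock_knob"):
    for r in recognise(q,S): print(n,q,np.round(r["bbox"]),round(r["p"],2))
E
python3 ck.py
```

```text
0.1918978024585739 [-0.5  0.8  3.7] [ 0.05 -0.23 -0.11]
yaw 97.3 pos [0.4655 0.0316 0.0431] turn [-0.05  0.04  0.01]
 to [ 0.4829 -0.0977  0.0431] shift(after turn) [-13.05   0.07   0.  ]
scene sample1 [263. 268.  28.  40.] 0.9
scene sample1 [292. 281.  22.  45.] 0.78
scene lock_knob [201. 303.  15.  24.] 0.57
side sample1 [385. 262.  29.  23.] 0.79
side lock_knob [448. 209.  18.  24.] 0.57
```

Emit:
servo_tool --series '[{"grip":0.95,"x":-0.4,"y":0,"z":0,"rx":0,"ry":0,"rz":0},{"grip":0.95,"x":-0.7,"y":0,"z":0,"rx":0,"ry":0,"rz":0},{"grip":0.95,"x":-0.8,"y":0,"z":0,"rx":0,"ry":0,"rz":0},{"grip":0.95,"x":-0.8,"y":0,"z":0,"rx":0,"ry":0,"rz":0},{"grip":0.95,"x":-0.8,"y":0,"z":0,"rx":0,"ry":0,"rz":0},{"grip":0.95,"x":-0.5,"y":0,"z":0,"rx":0,"ry":0,"rz":0},{"grip":0.95,"x":0,"y":0,"z":0,"rx":0,"ry":0,"rz":0}]'

```text
time: 33.72
position: [0.4708, -0.0079, 0.0431]
tcp_rot: [-2.075, -2.359, 0.001]
ft_force: [-0.6, 0.8, 3.2]
opening: 0.191
grip_force: 30.0
```

Emit:
servo_tool --series '[{"grip":0.95,"x":-0.4,"y":0,"z":0,"rx":0,"ry":0,"rz":0},{"grip":0.95,"x":-0.7,"y":0,"z":0,"rx":0,"ry":0,"rz":0},{"grip":0.95,"x":-0.8,"y":0,"z":0,"rx":0,"ry":0,"rz":0},{"grip":0.95,"x":-0.8,"y":0,"z":0,"rx":0,"ry":0,"rz":0},{"grip":0.95,"x":-0.8,"y":0,"z":0,"rx":0,"ry":0,"rz":0},{"grip":0.95,"x":-0.8,"y":0,"z":0,"rx":0,"ry":0,"rz":0},{"grip":0.95,"x":-0.7,"y":0,"z":0,"rx":0,"ry":0,"rz":0},{"grip":0.95,"x":-0.4,"y":0,"z":0,"rx":0,"ry":0,"rz":0},{"grip":0.95,"x":0,"y":0,"z":0,"rx":0,"ry":0,"rz":0}]'

```text
time: 34.47
position: [0.4776, -0.0613, 0.0431]
tcp_rot: [-2.075, -2.359, 0.002]
ft_force: [0.1, 1.3, 2.5]
opening: 0.189
grip_force: 30.0
```

Emit:
servo_tool --series '[{"grip":0.95,"x":-0.4,"y":0,"z":0,"rx":0,"ry":0,"rz":0},{"grip":0.95,"x":-0.7,"y":0,"z":0,"rx":0,"ry":0,"rz":0},{"grip":0.95,"x":-0.7,"y":0,"z":0,"rx":0,"ry":0,"rz":0},{"grip":0.95,"x":-0.6,"y":0,"z":0,"rx":0,"ry":0,"rz":0},{"grip":0.95,"x":-0.3,"y":0,"z":0,"rx":0,"ry":0,"rz":0},{"grip":0.95,"x":-0.2,"y":0,"z":0,"rx":0,"ry":0,"rz":0},{"grip":0.95,"x":-0.2,"y":0,"z":0,"rx":0,"ry":0,"rz":0},{"grip":0.95,"x":0,"y":0,"z":0,"rx":0,"ry":0,"rz":0}]'

```text
time: 35.13
position: [0.4815, -0.0914, 0.0431]
tcp_rot: [-2.074, -2.359, 0.001]
ft_force: [-0.5, 4.4, 5.0]
opening: 0.192
grip_force: 30.0
```

Emit:
servo_tool --series '[{"grip":0.95,"x":-0.2,"y":0,"z":0,"rx":0,"ry":0,"rz":0},{"grip":0.95,"x":-0.2,"y":0,"z":0,"rx":0,"ry":0,"rz":0},{"grip":0.95,"x":0,"y":0,"z":0,"rx":0,"ry":0,"rz":0},{"grip":0.95,"x":0,"y":0,"z":0,"rx":0,"ry":0,"rz":0}]'

```text
time: 35.47
position: [0.4819, -0.0954, 0.0431]
tcp_rot: [-2.074, -2.359, 0.001]
ft_force: [-0.3, 4.0, 4.7]
opening: 0.194
grip_force: 30.0
```

Emit:
servo_tool --series '[{"grip":0.95,"x":-0.2,"y":0,"z":0,"rx":0,"ry":0,"rz":0},{"grip":0.95,"x":-0.2,"y":0,"z":0,"rx":0,"ry":0,"rz":0},{"grip":0.95,"x":0,"y":0,"z":0,"rx":0,"ry":0,"rz":0},{"grip":0.95,"x":0,"y":0,"z":0,"rx":0,"ry":0,"rz":0}]'

```text
time: 35.8
position: [0.4825, -0.0996, 0.0431]
tcp_rot: [-2.074, -2.359, 0.002]
ft_force: [-0.1, 3.6, 3.2]
opening: 0.195
grip_force: 30.0
```

Emit:
servo_tool --series '[{"grip":0.95,"x":-0.2,"y":0,"z":0,"rx":0,"ry":0,"rz":0},{"grip":0.95,"x":-0.2,"y":0,"z":0,"rx":0,"ry":0,"rz":0},{"grip":0.95,"x":0,"y":0,"z":0,"rx":0,"ry":0,"rz":0},{"grip":0.95,"x":0,"y":0,"z":0,"rx":0,"ry":0,"rz":0}]'

```text
time: 36.13
position: [0.483, -0.1036, 0.0431]
tcp_rot: [-2.074, -2.359, 0.002]
ft_force: [-0.7, 3.7, 4.6]
opening: 0.193
grip_force: 30.0
```

Emit:
servo_tool --series '[{"grip":0.95,"x":-0.2,"y":0,"z":0,"rx":0,"ry":0,"rz":0},{"grip":0.95,"x":-0.2,"y":0,"z":0,"rx":0,"ry":0,"rz":0},{"grip":0.95,"x":0,"y":0,"z":0,"rx":0,"ry":0,"rz":0},{"grip":0.95,"x":0,"y":0,"z":0,"rx":0,"ry":0,"rz":0}]'

```text
time: 36.47
position: [0.4827, -0.104, 0.0431]
tcp_rot: [-2.07, -2.354, -0.004]
ft_force: [-2.8, 17.7, 11.5]
opening: 0.195
grip_force: 30.0
```

```bash
python3 ck.py
python3 - <<'E'
from h import *
# where does the tray stand? project hypotheses into scene: cap tops of samples per tray x
A=np.array([.49526,-.19445,-1.4432]);R=np.array([[np.cos(A[2]),-np.sin(A[2])],[np.sin(A[2]),np.cos(A[2])]])
S=get_image("scene");s=cam(S);w=get_image("side");d=cam(w)
for x in (-.01,0): 
  for L in [(-.0685,-.0685,.038),(-.0685,.0685,.038),(-.0335,.0335,.05),(-.0335,-.0335,.05)]:
    P=[*(A[:2]+R@np.array([L[0]+x,L[1]])),L[2]];print(x,L,proj(s,P).round(1),proj(d,P).round(1))
E
```

```text
0.19521533081737 [-2.8 17.7 11.5] [2.94 0.07 0.08]
yaw 97.3 pos [ 0.4827 -0.104   0.0431] turn [-0.13 -0.38  0.02]
 to [ 0.4829 -0.0977  0.0431] shift(after turn) [0.62 0.1  0.  ]
scene sample1 [259. 332.  29.  47.] 0.89
scene sample1 [226. 318.  33.  50.] 0.78
scene sample1 [190. 383. 247. 193.] 0.23
side sample1 [423. 217.  30.  37.] 0.97
side sample1 [397. 197.   9.  23.] 0.56
side lock_knob [449. 209.  21.  24.] 0.64
-0.01 (-0.0685, -0.0685, 0.038) [[223.6 302.1]] [[424.6 238.9]]
-0.01 (-0.0685, 0.0685, 0.038) [[284.1 326.5]] [[365.8 209. ]]
-0.01 (-0.0335, 0.0335, 0.05) [[257.9 330.2]] [[390.5 203.1]]
-0.01 (-0.0335, -0.0335, 0.05) [[227.6 317.7]] [[419.1 217.2]]
0 (-0.0685, -0.0685, 0.038) [[220.8 305.8]] [[427.2 236.1]]
0 (-0.0685, 0.0685, 0.038) [[281.5 330.4]] [[368.6 206.6]]
0 (-0.0335, 0.0335, 0.05) [[255.1 334.3]] [[393.1 200.7]]
0 (-0.0335, -0.0335, 0.05) [[224.7 321.6]] [[421.7 214.7]]
```

Emit:
servo_tool --series '[{"grip":0.95,"x":0.2,"y":0,"z":0,"rx":0,"ry":0,"rz":0},{"grip":0.95,"x":0.05,"y":0,"z":0,"rx":0,"ry":0,"rz":0},{"grip":0.4,"x":0,"y":0,"z":0,"rx":0,"ry":0,"rz":0},{"grip":0.4,"x":0,"y":0,"z":0,"rx":0,"ry":0,"rz":0},{"grip":0.4,"x":0,"y":0,"z":0,"rx":0,"ry":0,"rz":0},{"grip":0.4,"x":0,"y":0,"z":-1,"rx":0,"ry":0,"rz":0},{"grip":0.4,"x":0,"y":0,"z":-3,"rx":0,"ry":0,"rz":0},{"grip":0.4,"x":0,"y":0,"z":-4,"rx":0,"ry":0,"rz":0},{"grip":0.4,"x":0,"y":0,"z":-4,"rx":0,"ry":0,"rz":0},{"grip":0.4,"x":0,"y":0,"z":-4,"rx":0,"ry":0,"rz":0}]'

```text
time: 37.7
position: [0.483, -0.1054, 0.2056]
tcp_rot: [2.074, 2.359, -0.002]
ft_force: [0.9, -0.2, 0.0]
opening: 0.603
grip_force: 0.0
```

Emit:
servo_tool --series '[{"grip":0.9,"x":0,"y":0,"z":-3,"rx":0,"ry":0,"rz":0},{"grip":0.95,"x":0,"y":0,"z":0,"rx":0,"ry":0,"rz":0},{"grip":1,"x":0,"y":0,"z":0,"rx":0,"ry":0,"rz":0}]'

```text
time: 37.95
position: [0.4847, -0.1061, 0.2361]
tcp_rot: [2.071, 2.355, 0.0]
ft_force: [-0.4, -0.1, -1.0]
opening: 0.409
grip_force: 0.0
```

Run:
```python
from h import *
st=get_state();im=get_image("wrist");c=cam(im,st);print(st["opening"])
k=[.4148,-.176]
go([[*k,.18],[*k,.112]],97.3,st)
for q in("lock_knob","sample1","tray"):
  for r in recognise(q,im): print(q,np.round(r["bbox"]),round(r["p"],2))
A=np.array([.49526,-.19445,-1.4432]);R=np.array([[np.cos(A[2]),-np.sin(A[2])],[np.sin(A[2]),np.cos(A[2])]])
W=lambda L:[*(A[:2]+R@np.array(L[:2])),L[2]]
L=[(-.0285,-.0775,.097),(-.0685,-.0685,.038),(-.0685,.0685,.038),(-.08,-.0805,.04),(-.08,.0805,.04),(-.0975-.017,0,.075),(-.0335,.0335,.09),(-.0335,-.0335,.09)]
for l in L: print(l,proj(c,W(l)).round())
g=im["pixels"]
print("col through tray rear edge, rows:");u,v=proj(c,W((-.0685,.045,.038)))[0]
u=int(u);print(u,v,[(r,int(g[r,u].mean())) for r in range(int(v)-30,int(v)+31,3)])
u,v=proj(c,W((-.0685,-.045,.038)))[0]
u=int(u);print(u,v,[(r,int(g[r,u].mean())) for r in range(int(v)-30,int(v)+31,3)])
cv2.imwrite("pics/w10.png",g[:,:,::-1])
```

```text
0.4085371397778944
yaw 97.3 pos [ 0.4847 -0.1061  0.2361] turn [0.22 0.24 0.04]
 to [ 0.4148 -0.176   0.18  ] shift(after turn) [-6.05 -7.82  5.61]
 to [ 0.4148 -0.176   0.112 ] shift(after turn) [-6.05 -7.82 12.41]
lock_knob [229. 301.  36.  40.] 0.89
sample1 [282. 266.  51.  60.] 0.93
sample1 [359. 272.  48.  64.] 0.92
sample1 [589.  16.  85.  33.] 0.64
sample1 [322. 323. 240. 282.] 0.62
tray [325. 273. 152. 177.] 0.74
(-0.0285, -0.0775, 0.097) [[230. 299.]]
(-0.0685, -0.0685, 0.038) [[251. 236.]]
(-0.0685, 0.0685, 0.038) [[393. 236.]]
(-0.08, -0.0805, 0.04) [[237. 225.]]
(-0.08, 0.0805, 0.04) [[407. 225.]]
(-0.1145, 0, 0.075) [[322. 194.]]
(-0.0335, 0.0335, 0.09) [[361. 290.]]
(-0.0335, -0.0335, 0.09) [[283. 290.]]
col through tray rear edge, rows:
368 236.08853609053205 [(206, 152), (209, 149), (212, 152), (215, 153), (218, 128), (221, 124), (224, 126), (227, 109), (230, 68), (233, 72), (236, 110), (239, 103), (242, 71), (245, 80), (248, 71), (251, 68), (254, 104), (257, 97), (260, 88), (263, 97), (266, 83)]
275 236.0947206343204 [(206, 219), (209, 219), (212, 221), (215, 219), (218, 196), (221, 207), (224, 209), (227, 205), (230, 76), (233, 78), (236, 152), (239, 173), (242, 83), (245, 69), (248, 98), (251, 102), (254, 101), (257, 61), (260, 10), (263, 16), (266, 50)]
```

Run:
```python
import cv2
g=cv2.imread("pics/w10.png").mean(2)
for u in (222,230,412,420): print("wing",u,[(r,int(g[r,u-2:u+3].mean())) for r in range(205,245,2)])
for u in (262,275,290,352,368,380): print("rear",u,[(r,int(g[r,u-1:u+2].mean())) for r in range(222,250)])
```

```text
wing 222 [(205, 157), (207, 157), (209, 158), (211, 156), (213, 157), (215, 160), (217, 164), (219, 124), (221, 111), (223, 96), (225, 136), (227, 218), (229, 221), (231, 221), (233, 221), (235, 221), (237, 221), (239, 221), (241, 221), (243, 220)]
wing 230 [(205, 44), (207, 46), (209, 62), (211, 86), (213, 114), (215, 138), (217, 154), (219, 156), (221, 155), (223, 151), (225, 136), (227, 214), (229, 221), (231, 221), (233, 221), (235, 221), (237, 221), (239, 220), (241, 221), (243, 221)]
wing 412 [(205, 43), (207, 44), (209, 45), (211, 49), (213, 58), (215, 71), (217, 95), (219, 117), (221, 134), (223, 129), (225, 192), (227, 220), (229, 152), (231, 151), (233, 149), (235, 150), (237, 151), (239, 149), (241, 151), (243, 151)]
wing 420 [(205, 101), (207, 105), (209, 131), (211, 134), (213, 136), (215, 136), (217, 134), (219, 128), (221, 116), (223, 104), (225, 192), (227, 180), (229, 147), (231, 149), (233, 149), (235, 148), (237, 149), (239, 148), (241, 149), (243, 148)]
rear 262 [(222, 208), (223, 212), (224, 214), (225, 210), (226, 207), (227, 196), (228, 139), (229, 91), (230, 7
[... 1179 characters left out ...]
, (247, 82), (248, 82), (249, 83)]
rear 368 [(222, 124), (223, 126), (224, 129), (225, 128), (226, 125), (227, 109), (228, 87), (229, 75), (230, 69), (231, 71), (232, 74), (233, 72), (234, 73), (235, 82), (236, 109), (237, 134), (238, 134), (239, 103), (240, 73), (241, 63), (242, 73), (243, 75), (244, 77), (245, 81), (246, 83), (247, 87), (248, 69), (249, 55)]
rear 380 [(222, 125), (223, 125), (224, 127), (225, 127), (226, 124), (227, 108), (228, 83), (229, 73), (230, 74), (231, 71), (232, 73), (233, 74), (234, 70), (235, 82), (236, 121), (237, 135), (238, 135), (239, 126), (240, 121), (241, 124), (242, 123), (243, 125), (244, 122), (245, 120), (246, 122), (247, 119), (248, 119), (249, 124)]
```

Tray rim lies 10.8 px behind the wing mouth edge versus 11.0 expected for home, so the tray is home and square. Now the knob, with shut fingers.

Emit:
servo_tool --series '[{"grip":1,"x":-2,"y":-2.6,"z":1,"rx":0.2,"ry":0.2,"rz":0},{"grip":1,"x":-2,"y":-2.6,"z":1.5,"rx":0,"ry":0,"rz":0},{"grip":1,"x":-2.05,"y":-2.6,"z":1.5,"rx":0,"ry":0,"rz":0},{"grip":1,"x":0,"y":0,"z":3,"rx":0,"ry":0,"rz":0},{"grip":1,"x":0,"y":0,"z":2.5,"rx":0,"ry":0,"rz":0},{"grip":1,"x":0,"y":0,"z":0,"rx":0,"ry":0,"rz":0},{"grip":1,"x":0,"y":0,"z":0,"rx":0,"ry":0,"rz":0}]'

```text
time: 38.73
position: [0.4119, -0.1738, 0.1366]
tcp_rot: [-2.068, -2.352, 0.002]
ft_force: [-0.0, -0.1, 0.9]
opening: 0.006
grip_force: 0.0
```

Run:
```python
from h import *
st=get_state();print(st["opening"]);go([[.4148,-.176,.11],[.4148,-.176,.085]],97.3,st)
```

```text
0.006206757912900499
yaw 97.3 pos [ 0.4119 -0.1738  0.1366] turn [-0.45 -0.38  0.05]
 to [ 0.4148 -0.176   0.11  ] shift(after turn) [-0.25  0.26  2.66]
 to [ 0.4148 -0.176   0.085 ] shift(after turn) [-0.25  0.26  5.16]
```

Emit:
servo_tool --series '[{"grip":1,"x":-0.25,"y":0.25,"z":0.5,"rx":-0.4,"ry":-0.4,"rz":0},{"grip":1,"x":0,"y":0,"z":1,"rx":0,"ry":0,"rz":0},{"grip":1,"x":0,"y":0,"z":1,"rx":0,"ry":0,"rz":0},{"grip":1,"x":0,"y":0,"z":0.7,"rx":0,"ry":0,"rz":0},{"grip":1,"x":0,"y":0,"z":0.6,"rx":0,"ry":0,"rz":0},{"grip":1,"x":0,"y":0,"z":0.6,"rx":0,"ry":0,"rz":0},{"grip":1,"x":0,"y":0,"z":0.4,"rx":0,"ry":0,"rz":0},{"grip":1,"x":0,"y":0,"z":0.2,"rx":0,"ry":0,"rz":0},{"grip":1,"x":0,"y":0,"z":0,"rx":0,"ry":0,"rz":0}]'

```text
time: 39.48
position: [0.4161, -0.177, 0.0878]
tcp_rot: [2.072, 2.356, -0.001]
ft_force: [1.5, -0.4, -0.4]
opening: 0.004
grip_force: 0.0
```

Emit:
servo_tool --series '[{"grip":1,"x":0,"y":0,"z":0.3,"rx":0,"ry":0,"rz":0},{"grip":1,"x":0,"y":0,"z":0.2,"rx":0,"ry":0,"rz":0},{"grip":1,"x":0,"y":0,"z":0,"rx":0,"ry":0,"rz":0}]'

```text
time: 39.73
position: [0.4168, -0.1775, 0.0843]
tcp_rot: [2.071, 2.355, -0.001]
ft_force: [-1.9, 1.4, 6.7]
opening: 0.003
grip_force: 3.3
```

Contact with the knob top at 84 mm, its down height. Retreat and check.

Emit:
servo_tool --series '[{"grip":1,"x":0,"y":0,"z":-2,"rx":0,"ry":0,"rz":0},{"grip":1,"x":0,"y":0,"z":-4,"rx":0,"ry":0,"rz":0},{"grip":1,"x":0,"y":0,"z":-4,"rx":0,"ry":0,"rz":0},{"grip":1,"x":0,"y":0,"z":-4,"rx":0,"ry":0,"rz":0},{"grip":1,"x":3,"y":2,"z":-1,"rx":0,"ry":0,"rz":0},{"grip":1,"x":3,"y":2,"z":0,"rx":0,"ry":0,"rz":0},{"grip":1,"x":1,"y":1,"z":0,"rx":0,"ry":0,"rz":0},{"grip":1,"x":0,"y":0,"z":0,"rx":0,"ry":0,"rz":0},{"grip":1,"x":0,"y":0,"z":0,"rx":0,"ry":0,"rz":0}]'

```text
time: 40.48
position: [0.4565, -0.1007, 0.2331]
tcp_rot: [2.069, 2.357, -0.002]
ft_force: [-0.9, -0.7, 0.6]
opening: 0.005
grip_force: 0.0
```

Run:
```python
from h import *
A=np.array([.49526,-.19445,-1.4432]);R=np.array([[np.cos(A[2]),-np.sin(A[2])],[np.sin(A[2]),np.cos(A[2])]])
W=lambda L:[*(A[:2]+R@np.array(L[:2])),L[2]]
for n in("wrist","scene","side"):
  st=get_state();im=get_image(n);c=cam(im,st)
  if n=="wrist":print(st["position"],st["ft_force"]);cv2.imwrite("pics/w11.png",im["pixels"][:,:,::-1])
  print(n,"knob dn/up",proj(c,[W((-.0285,-.0775,.072)),W((-.0285,-.0775,.097))]).round(),"samp",proj(c,[W((-.0335,y,.05)) for y in(.0335,-.0335)]).round(),"rim,mouth",proj(c,[W((-.0685,0.045,.038)),W((-.08,.0985,.04))]).round(1))
  for q in("lock_knob","sample1","spent1"):
    for r in recognise(q,im): print(n,q,np.round(r["bbox"]),round(r["p"],2))
  if n=="wrist":
    g=im["pixels"].mean(2)
    for L in ((-.0685,.045,.038),(-.0685,-.045,.038),(-.08,.0985,.04),(-.08,-.0985,.04)):
      u,v=proj(c,W(L))[0].astype(int);print(L,u,v,[(r,int(g[r,u-1:u+2].mean())) for r in range(v-8,v+8)])
```

```text
[ 0.45650723 -0.10069596  0.23312879] [-0.94214513 -0.69790716  0.58443885]
wrist knob dn/up [[267. 298.]
 [263. 310.]] samp [[386. 285.]
 [316. 284.]] rim,mouth [[397.6 246. ]
 [455.  235. ]]
wrist sample1 [387. 282.  52.  70.] 0.69
wrist sample1 [308. 272.  49.  49.] 0.6
wrist spent1 [597. 110.  83.  61.] 0.74
wrist spent1 [609.  21.  62.  42.] 0.6
(-0.0685, 0.045, 0.038) 397 245 [(237, 80), (238, 69), (239, 69), (240, 70), (241, 69), (242, 72), (243, 69), (244, 68), (245, 79), (246, 114), (247, 128), (248, 125), (249, 90), (250, 57), (251, 51), (252, 56)]
(-0.0685, -0.045, 0.038) 303 245 [(237, 110), (238, 81), (239, 79), (240, 79), (241, 79), (242, 80), (243, 77), (244, 77), (245, 101), (246, 165), (247, 207), (248, 204), (249, 145), (250, 97), (251, 87), (252, 71)]
(-0.08, 0.0985, 0.04) 454 234 [(226, 109), (227, 86), (228, 77), (229, 80), (230, 79), (231, 76), (232, 78), (233, 75), (234, 87), (235, 114), (236, 130), (237, 137), (238, 140), (239, 140), (240, 141), (241, 142)]
(-0.08, -0.0985, 0.04) 247 234 [(226, 167), (227, 115), (228, 84), (229, 86), (230, 89), (231, 90), (232, 91), (233, 88), (234, 106), (235, 159), (236, 198), (237, 213), (238, 214), (239, 214), (240, 214), (241, 213)]
scene knob dn/up [[202. 308.]
 [199. 300.]] samp [[255. 334.]
 [225. 322.]] rim,mouth [[270.7 326. ]
 [298.4 330.9]]
scene lock_knob [205. 310.  17.  18.] 0.66
scene lock_knob [227. 315.  30.  47.] 0.41
scene sample1 [257. 332.  30.  50.] 0.76
scene sample1 [227. 317.  32.  43.] 0.59
scene spent1 [400. 278.  21.  48.] 0.76
scene spent1 [376. 306.  28.  41.] 0.55
side knob dn/up [[445. 214.]
 [447. 204.]] samp [[393. 201.]
 [422. 215.]] rim,mouth [[378.2 211.4]
 [353.4 202.5]]
side lock_knob [447. 216.  22.  17.] 0.8
side sample1 [393. 198.  26.  40.] 0.83
side sample1 [424. 216.  27.  37.] 0.7
side sample1 [444. 215.  16.  16.] 0.21
side spent1 [243. 219.  23.  43.] 0.81
side spent1 [276. 202.  22.  44.] 0.74
```

The scene and side views agree with the predictions: the knob is down, the tray is home, and all four bottles are upright. I'm handing in.

```bash
python3 -c "
from cell import *
print(job_done())"
```

```text
the job is handed in; nothing more can be done
None
```

I handed the job in at about 40 s of robot time, with no verdict returned; in the last views both spent bottles stand in the tub, both samples stand in the tray, and the tray is home with the knob down.

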